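Lock the garnish slicer in its dock

ROBOT

A 6-joint arm with a two-finger parallel gripper is mounted at the origin on the work surface. World frame = base frame: x ahead of the robot, y to its left, z up, the work surface at z = 0. Lengths are in m, angles in degrees, forces in N, time in s.
With the tool pointing down it reaches from about 0.35 to 0.875 m from the base axis. Payload 4.2 kg.
Tool frame: the origin (TCP) lies at the very end of the fingers, on their centre line; the grasp point (between the pads) lies behind it (r.grip_point_offset is the z of the grasp point in the tool frame, in m); z points along the fingers, y is the direction in which the jaws open and shut (so a half turn about z gives the same grasp; the last joint's range is limited). The gripper opens to 87 mm and grips with 3 to 60 N. Pads are 19 mm wide; open, the fingers measure 117 mm over their backs; the gripper's body (75 mm by 190 mm) begins 51 mm behind the grasp point.
Start: joints at [-56.402, 22.042, 0.453, 0, -68.411, -14.817], TCP at [0.201, -0.592, 0.223] pointing down, gripper open.
Joint ranges: [-179.83, 179.83], [-69.29, 118.12], [-61.27, 80.66], [-181.25, 117.63], [-171.15, -9.14], [-177.46, 177.46]. Speed limits (degrees/s): [159.86, 159.86, 180, 180, 180, 180].

INTERFACE

Orientations are given as a 3x3 rotation matrix whose columns are the frame's x, y, z axes.
In Python, from station import r, capture, workorder gives the robot as it stands. The module is installed in compiled form; this text tells all that it offers.
- The arm moves only by the shell command python3 -m crank 'ROWS'. ROWS is JSON, a list of rows, each an object with "delta_rot": the turn, a rotation vector about the tool's x, y, z in rad, a list of three; "linear": the shift along the tool's x, y, z in m, a list of three; "gripper": the opening in per cent of the stroke, from 0 (shut) to 100 (fully open). A call has 1 to 10 rows; each row shifts and turns the commanded pose from where the row before left it, along the tool's axes as they then stand; what a row does not reach is not made up. A row lasts 1/8 s, in which the tool goes at most 62.5 mm and 10.7 degrees, less where a joint would pass 70% of its speed; a pose out of reach is approached as far as the arm can. A call is refused whole if a number of a shift passes 0.0625 or a number of a turn 0.188, either way. A call with a gripper value outside its range is refused whole. The fingers move at their own pace and stop on an object; the grip force is fixed at half the most. Time passes only in rows, so rows that do not move let the fingers close. It gives the time, the measured TCP pose, the force and the opening at its end, in the units of the state.
- r.sense(): the state, without advancing time (a new reading comes with each control period).
- capture(name): name is "side" or "top"; returns a dict with "img" (400x640x3 uint8, blue, green, red), "fx", "fy", "cx", "cy" (pixels), "world_from_camera" (4x4, takes a point from camera to world coordinates). Camera axes: x right, y down, z forward; pixel columns grow to the right and rows downward; lengths in m; the calibration is good to about 2 mm. A picture is of the moment at which its call begins. There is no depth.
- workorder.finish_job(): hands the job in, once; it reports no verdict.
The state is a dict: "time_s": time; "joints": joint angles; "joint_velocities": joint speeds; "effort": joint torques, N m; "tcp_pos": TCP position; "ee_rot": TCP orientation; "wrist_force": force on the tool from outside, world axes, zero at the start; "moment": the same for the moment, N m; "gripper_width": opening from 0.0 (shut) to 1.0 (fully open).
Only numpy, scipy, OpenCV 4.12 (cv2) and the standard library are available. Lean on these libraries where they do the work, as an engineer would, in place of code of your own. Each camera call takes 0.05 s, during which the arm holds its last target.

TASK

Put the garnish slicer away: keeping it flat on the ledge, slide it nose first into the slot of its oak dock until its grip end is flush with the mouth, then swing the steel hasp shut across the mouth over the brass staple and drop the red-headed pin all the way down through the staple's eye, in front of the hasp. Leave the stopper, decanter, jug and glasses where they are.

Things in the scene. Friction and masses are not known exactly. Their poses are not given: they have to be found in the camera images.
- slicer: Flat citrus mandoline, loose on the ledge: white frame, steel runway, askew blade, green grip end. 150 long (x), 76 wide (y), 18 mm thick, solid outline, 0.26 kg; meant to be pushed. Origin: centre of its underside; +x to the nose (corners rounded 8 mm); straight grip end at x = -75. Starts before the dock's mouth, nose to the dock, off to the dock's +y side and a little askew.
- slicer_tail (a point): Middle of the face of the slicer's green grip end: slicer x = -75, y = 0, z = 9 mm.
- dock: Dark oak dock, fixed. Origin on the ledge at the middle of the mouth; +x into the slot, mouth plane x = 0, z up. Outside x = 0 to 180, y = -70 to 70, 34 high; steel mouth plates at |y| = 49 to 70, 46 high. Lips (z = 22 to 34) cover the slot's edges; the middle, |y| under 30, is open from above. Slicer home: its centre at dock x = 75, y = 0, its x along dock x.
- mouth (a point): The dock's origin and axes, at the slot's mouth. The slot's floor is the ledge; 80 mm wide (|y| under 40), 22 high, back stop at x = 150, so that the slicer at home is flush with the mouth. The first 14 mm flare to 96 wide at the mouth.
- staple (a point): Centre of the brass staple's eye at the top of its wire: dock x = -25.5, y = 56, z = 37 mm; axes as the dock's. A level U of 6 mm wire that stands 39 mm out of the +y mouth plate, legs 15 mm apart inside. With the hasp shut the opening before it is 15 (y) x 21 mm (dock x = -33 to -12), clear to the ledge below.
- hinge (a point): Middle of the hasp's upright hinge pin: dock x = -10, y = -62, z = 25 mm; axes as the dock's.
- hasp (a joint): Hasp angle a about its upright hinge, rad: the plate points along dock (-sin a, cos a). 0 = shut: across the mouth, outer face at dock x = -12, slotted end round the staple. 1.57 = straight out; beyond, leaning to dock -y. Range 0 to 2.2. Plate 4 thick, 148 long, z = 4 to 46 mm. Stays where left (hinge friction 0.04 N m); push its outer face anywhere.
- pin: Retaining pin, loose, upright in one of the stand's holes: steel shank 8 mm dia reaching 33 mm below the origin, tip tapered; steel collar 22 dia (z = 0 to 4); red round grip 18 dia (z = 4 to 34); 0.05 kg. Origin: centre of the collar's underside, z up. Seated, the collar rests on the staple's wire.
- stand: Dark oak block, fixed, 60 (x) x 140 (y) x 40 mm high; origin at the centre of its underside. Two through holes of 13 mm at y = -38 and y = +38 hold the pin and the stopper, either way round; their collars rest on its top.
- stopper: Chrome ball stopper of the decanter, in the other hole of the stand: collar 24 mm dia at the origin, ball 34 mm dia centred 26 mm above it. To be left alone.
- decanter: Hexagonal glass decanter, 100 mm across, 220 high, origin at the centre of its underside. Leave alone.
- jug: Cream ceramic jug, 116 mm dia, 165 high, with handle (local +x) reaching 95 mm out; origin at the centre of its underside. Leave alone.
- glass_1: Rocks glass, 82 mm dia, 90 high, origin at the centre of its underside. Leave alone.
- glass_2: The other rocks glass, the same.
Things that resemble listed ones, but are neither listed nor needed, are in the scene too. What is shaped like the slicer but brown or pink is not meant.

How it is judged (in metres and radians):
On the way, in this order (a step that is already met when the one before it is completed fails the run):
1. the slicer is slid fully home in the dock (x of slicer_tail in the frame of dock between -0.005 and 0.005 m and y of slicer in the frame of dock between -0.005 and 0.005 m and angle between the x axis of slicer and the x axis of dock, either way round below 0.06 rad and height (world z) of slicer below 0.006 m), for 0.2 s.
2. the hasp is swung shut with the slicer home (all of step 1 and value of joint hasp below 0.1 rad), for 0.2 s.
At the end, for the whole second after the job is handed in: Slicer flat and nose first in the dock (within 0.06 rad, 5 mm sideways), grip end flush with the mouth within 5 mm; hasp below 0.1 rad; pin upright in the staple's eye (tilt below 0.2 rad, within 8 mm along, 6 mm across), collar down on the staple within 4 mm; all at rest (all of step 2 and x of pin in the frame of staple between -0.008 and 0.008 m and y of pin in the frame of staple between -0.006 and 0.006 m and z of pin in the frame of staple between -0.004 and 0.004 m and angle between pin's own z axis and vertical below 0.2 rad and linear speed of each of pin, slicer below 0.02 m/s); the robot touches nothing.
It fails at once if the slicer is lifted off the ledge or tipped (30 mm, 0.3 rad) instead of slid flat (height (world z) of slicer above 0.03 m or angle between slicer's own z axis and vertical above 0.3 rad).
It fails at once if the stopper, decanter, jug or a glass is moved more than 20 mm (distance of any of decanter, jug, glass_1, glass_2, stopper from where it was at the start of the episode above 0.02 m).
It also fails if it takes over 72 s, if anything falls off the work surface, if the arm or the gripper's body presses on something with over 40 N, if the wrist force passes 120 N, or if a joint passes its speed limit or range.

## Working session

There is one attempt and no reset: what is moved stays moved. The work goes in short steps, Python scripts to look and compute and a shell command to move; the robot and the scene stay as the last step left them, time stands still between calls to the robot, and variables do not carry over. Pictures are saved under pics/ and viewed, and the job is handed in when it is done.

```bash
mkdir -p pics
python3 - <<'E'
from station import r,capture
import cv2,numpy as np
for n in("top","side"):
    c=capture(n); cv2.imwrite(f"pics/{n}0.png",c["img"]); print(n,c["fx"],c["fy"],c["cx"],c["cy"]); print(np.round(c["world_from_camera"],4).tolist())
s=r.sense(); print(s); print(r.grip_point_offset)
E
```

```text
top 398.2224600824685 398.2224600824685 318.165020764297 200.01257729753428
[[-0.0744, -0.976, 0.2046, 0.2246], [-0.9972, 0.0724, -0.0174, 0.0309], [0.0021, -0.2053, -0.9787, 1.4066], [0.0, 0.0, 0.0, 1.0]]
side 398.6918739099466 398.6918739099466 314.6165999772896 198.81273571854018
[[0.9643, -0.1493, 0.2186, 0.2644], [-0.2648, -0.5327, 0.8038, -0.9671], [-0.0036, -0.833, -0.5532, 0.7338], [0.0, 0.0, 0.0, 1.0]]
{'time_s': 0.1, 'joints': array([-5.64020841e+01,  2.20860745e+01,  3.88576807e-01, -2.69371062e-02,
       -6.84108769e+01, -1.48166244e+01]), 'joint_velocities': array([ 0.04187188, -0.1654321 ,  0.24314091,  0.10616431,  0.03284698,
        0.11948233]), 'effort': array([-1.32985156e-04, -3.91688740e+01,  1.87935001e+01,  4.23192725e+00,
        1.34791245e-02, -6.79099708e-05]), 'tcp_pos': array([ 0.20107695, -0.59120749,  0.22157437]), 'ee_rot': array([[-9.46810230e-01, -3.21791738e-01, -6.82530269e-04],
       [-3.21792456e-01,  9.46808488e-01,  1.81737835e-03],
       [ 6.14081150e-05,  1.94034550e-03, -9.99998116e-01]]), 'wrist_force': array([-0.90757531,  0.95738605,  0.80902971]), 'moment': array([0.02647052, 0.03025044, 0.0396964 ]), 'gripper_width': 1.0017391468301056}
-0.0187
```

View pics/top0.png

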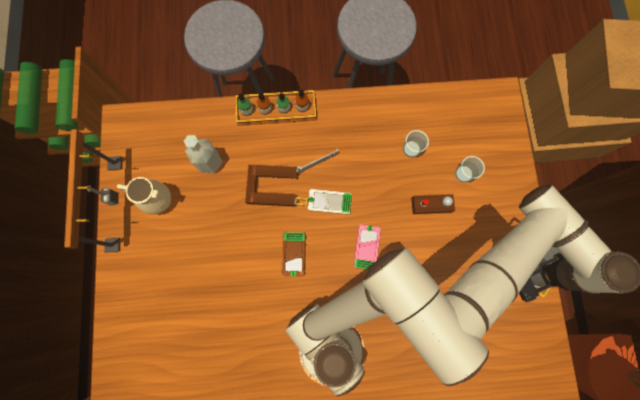

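View pics/side0.png

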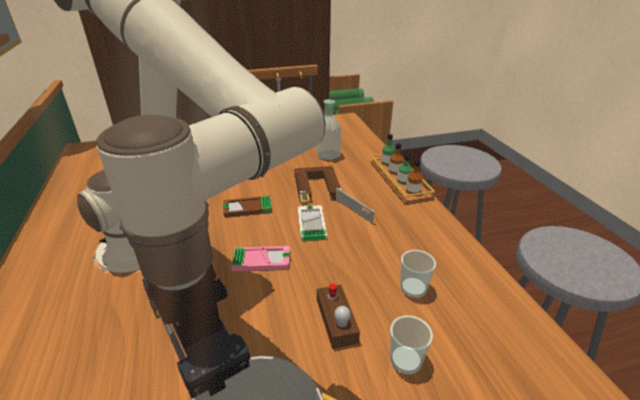

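Run:
```python
import cv2
a=cv2.imread("pics/top0.png")
cv2.imwrite("pics/z1.png",cv2.resize(a[140:230,230:370],None,fx=5.7,fy=5.7,interpolation=cv2.INTER_CUBIC))
cv2.imwrite("pics/z2.png",cv2.resize(a[180:225,400:470],None,fx=8,fy=8,interpolation=cv2.INTER_CUBIC))
b=cv2.imread("pics/side0.png")
cv2.imwrite("pics/z3.png",cv2.resize(b[155:255,270:390],None,fx=6,fy=6,interpolation=cv2.INTER_CUBIC))
```

```text
(no output)
```

View pics/z1.png

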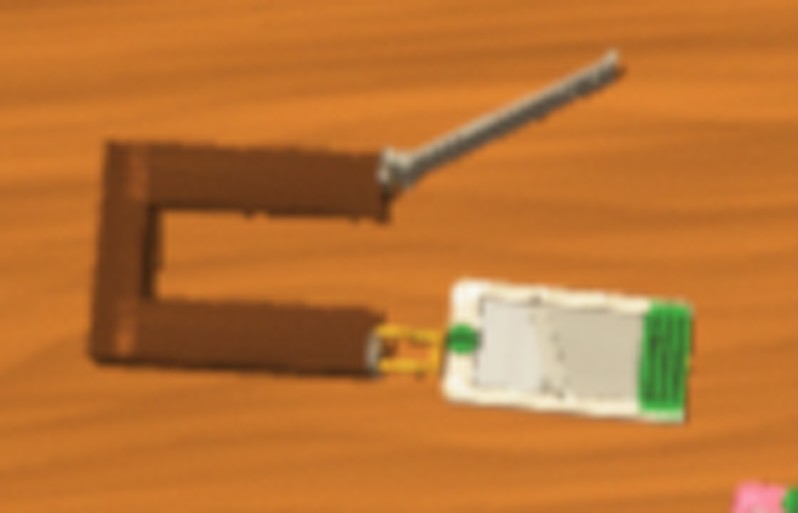

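View pics/z2.png

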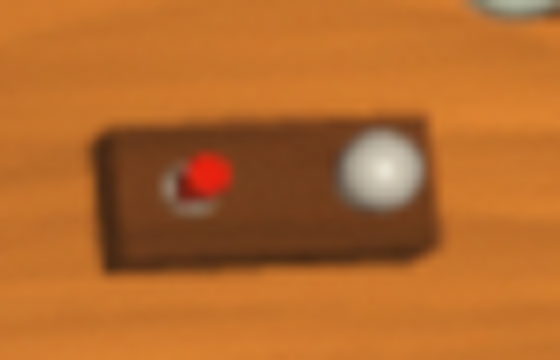

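View pics/z3.png

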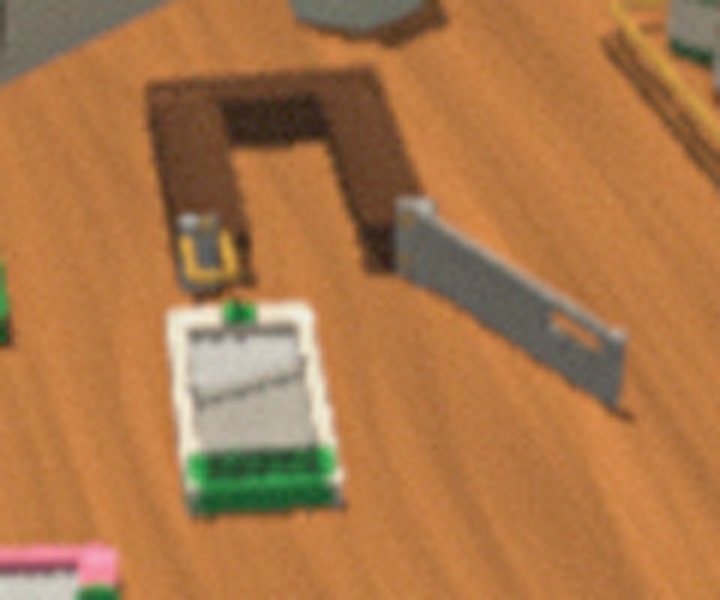

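```bash
cat > h.py <<'E'
import numpy as np,cv2
from scipy.optimize import least_squares
CAM={"top":((398.2224600824685,318.165020764297,200.01257729753428),np.array([[-0.0744,-0.976,0.2046,0.2246],[-0.9972,0.0724,-0.0174,0.0309],[0.0021,-0.2053,-0.9787,1.4066],[0,0,0,1.]])),
"side":((398.6918739099466,314.6165999772896,198.81273571854018),np.array([[0.9643,-0.1493,0.2186,0.2644],[-0.2648,-0.5327,0.8038,-0.9671],[-0.0036,-0.833,-0.5532,0.7338],[0,0,0,1.]]))}
def proj(n,P):
    (f,cx,cy),T=CAM[n]; P=np.atleast_2d(P); C=(P-T[:3,3])@T[:3,:3]
    return np.c_[f*C[:,0]/C[:,2]+cx,f*C[:,1]/C[:,2]+cy]
def back(n,uv,z):
    (f,cx,cy),T=CAM[n]; d=T[:3,:3]@np.array([(uv[0]-cx)/f,(uv[1]-cy)/f,1]); t=(z-T[2,3])/d[2]
    return T[:3,3]+t*d
def pose(p,L):
    c,s=np.cos(p[2]),np.sin(p[2]); L=np.atleast_2d(L)
    return np.c_[p[0]+c*L[:,0]-s*L[:,1],p[1]+s*L[:,0]+c*L[:,1],L[:,2]]
def fit(obs,p0):
    # obs: (cam,u,v,localmm)
    f=lambda p:np.concatenate([(proj(n,pose(p,np.array(l)/1000.))[0]-[u,v]) for n,u,v,l in obs])
    r=least_squares(f,p0,loss="soft_l1"); return r.x,f(r.x).reshape(-1,2)
def unz(U,V,s,ox,oy): return (U+.5)/s-.5+ox,(V+.5)/s-.5+oy
E
python3 - <<'E'
from h import *
T=lambda U,V:("top",)+unz(U,V,5.7,230,140)
S=lambda U,V:("side",)+unz(U,V,6,270,155)
np.set_printoptions(precision=4,suppress=True)
obs=[T(108,143)+((180,-70,34),),T(92,354)+((180,70,34),),T(443,328)+((-39,42.5,37),),T(441,373)+((-39,69.5,37),),
S(148,87)+((180,70,34),),S(375,68)+((180,-70,34),),S(222,96)+((150,30,34),),S(325,94)+((150,-30,34),)]
p,e=fit(obs,[.55,.05,1.57]);print("dock",p,np.rad2deg(p[2]));print(e)
print("mouth",pose(p,[0,0,0]),"staple",pose(p,[-.0255,.056,.037]),"hinge",pose(p,[-.01,-.062,.025]))
q=p
obs=[T(642,302)+((-60+15-15,0,0),)] and [T(691,303)+((-75,-38,18),),T(684,420)+((-75,38,9),),S(186,503)+((-75,38,3),),S(192,480)+((-75,38,18),),S(337,475)+((-75,-38,18),),S(342,503)+((-75,-38,0),)]
p,e=fit(obs,[.5,-.06,1.57]);print("slicer",p,np.rad2deg(p[2]));print(e)
c,s=np.cos(q[2]),np.sin(q[2]);d=p[:2]-q[:2];print("in dock",c*d[0]+s*d[1],-s*d[0]+c*d[1],p[2]-q[2])
# hasp end top
for U,V in((612,52),(620,65)):
  print("hasp end",back("top",T(U,V)[1:],.046))
print(back("side",S(625,335)[1:],.046))
Z=lambda U,V:unz(U,V,8,400,180)
print("pin collar",back("top",Z(192,187),.042),"head",back("top",Z(210,174),.07))
print("stopper",back("top",Z(384,170),.066))
E
```

```text
dock [0.5703 0.0755 1.4449] 82.78673155024934
[[ 0.1709 -0.8736]
 [-0.4928  0.2737]
 [ 0.5262  0.1777]
 [ 0.4402 -0.199 ]
 [-0.0471 -1.1584]
 [ 0.4892 -0.7755]
 [-0.2939  0.6189]
 [-0.7352 -0.2815]]
mouth [[0.5703 0.0755 0.    ]] staple [[0.5116 0.0573 0.037 ]] hinge [[0.6306 0.0578 0.025 ]]
slicer [ 0.5106 -0.0303  1.3776] 78.93330257194113
[[-0.2871 -0.2004]
 [-1.4383  0.4973]
 [ 0.0234  0.7322]
 [-1.0976  0.4829]
 [ 1.2324 -0.0028]
 [ 0.3147  0.2146]]
in dock -0.11249051406250221 0.045951684695826604 -0.06725502316323961
hasp end [ 0.6916 -0.0745  0.046 ]
hasp end [ 0.6827 -0.0788  0.046 ]
[ 0.6896 -0.0758  0.046 ]
pin collar [ 0.4722 -0.3602  0.042 ] head [ 0.4722 -0.3606  0.07  ]
stopper [ 0.4691 -0.4367  0.066 ]
```

```bash
cat > ov.py <<'E'
from h import *
def draw(n,img,box,s,items):
    x0,y0,x1,y1=box
    z=cv2.resize(img[y0:y1,x0:x1],None,fx=s,fy=s,interpolation=cv2.INTER_CUBIC)
    for p,loc,col in items:
        uv=proj(n,pose(p,np.array(loc)/1000.)); q=np.array([((u-x0+.5)*s-.5,(v-y0+.5)*s-.5) for u,v in uv]).astype(int)
        cv2.polylines(z,[q],True,col,1,cv2.LINE_AA)
    return z
def rect(x0,x1,y0,y1,z): return [(x0,y0,z),(x1,y0,z),(x1,y1,z),(x0,y1,z)]
E
python3 - <<'E'
from ov import *
d=[0.5703,0.0755,1.4449]; s=[0.5106,-0.0303,1.3776]
it=[(d,rect(0,180,-70,70,34),(255,255,0)),(d,rect(-39,0,42.5,69.5,37),(255,0,255)),(d,rect(150,180,-30,30,34),(255,255,0)),(s,rect(-75,75,-38,38,18),(255,0,0)),(s,rect(-75,75,-38,38,0),(0,0,255))]
a=draw("top",cv2.imread("pics/top0.png"),(240,155,360,220),6,it)
b=draw("side",cv2.imread("pics/side0.png"),(285,155,385,250),6,it)
cv2.imwrite("pics/o1.png",a);cv2.imwrite("pics/o2.png",b)
E
```

```text
(no output)
```

View pics/o1.png

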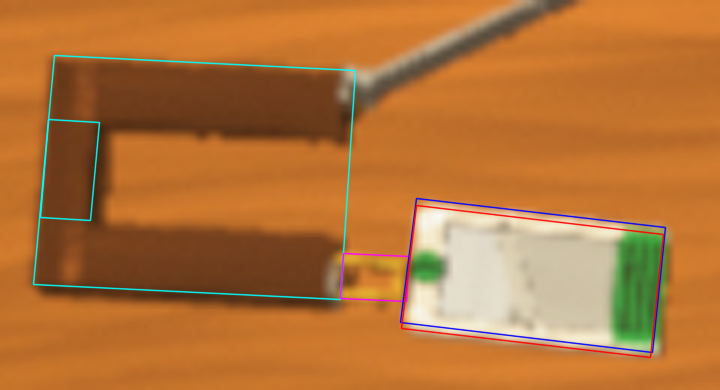

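View pics/o2.png

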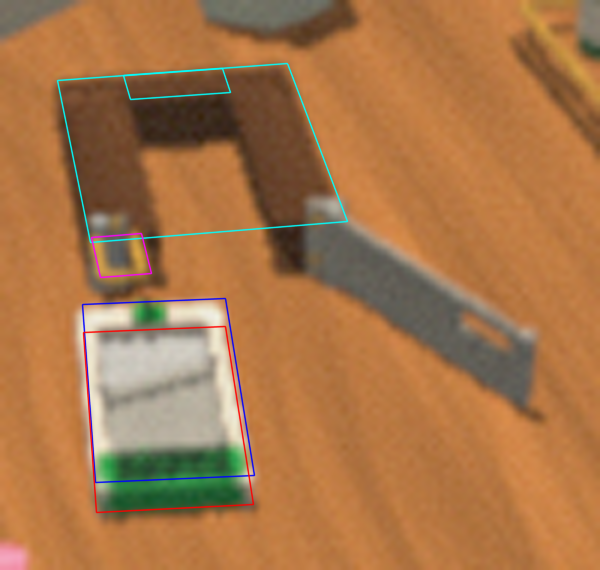

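```bash
cat > sil.py <<'E'
from h import *
from scipy.optimize import minimize
def mask(n,img,box):
    hsv=cv2.cvtColor(img,cv2.COLOR_BGR2HSV); H,S,V=cv2.split(hsv)
    m=(((S<95)&(V>110))|((H>40)&(H<90)&(S>80)))
    z=np.zeros(m.shape,np.uint8); x0,y0,x1,y1=box; z[y0:y1,x0:x1]=m[y0:y1,x0:x1]
    k,l,st,_=cv2.connectedComponentsWithStats(z); j=1+np.argmax(st[1:,4]); m=(l==j).astype(np.uint8)
    return cv2.morphologyEx(m,cv2.MORPH_CLOSE,np.ones((9,9)))
BOX=np.array([(x,y,z) for x,y in((75,-30),(75,30),(67,38),(-75,38),(-75,-38),(67,-38)) for z in(0,18)])/1000.
K=8
def sil(n,p,shape):
    uv=proj(n,pose(p,BOX)).astype(np.float32); h=cv2.convexHull(uv).reshape(-1,2)
    m=np.zeros((shape[0]*K,shape[1]*K),np.uint8); cv2.fillPoly(m,[np.round((h+.5)*K-.5).astype(np.int32)],1)
    return cv2.resize(m.astype(np.float32),(shape[1],shape[0]),interpolation=cv2.INTER_AREA)
def fitsil(ims,p0):
    M={n:mask(n,i,b) for n,(i,b) in ims.items()}
    def c(q):
        p=np.array([q[0]/10,q[1]/10,q[2]]); return sum(np.abs(sil(n,p,m.shape)-m).sum() for n,m in M.items())
    q0=np.array([p0[0]*10,p0[1]*10,p0[2]])
    r=minimize(c,q0,method="Nelder-Mead",options=dict(initial_simplex=[q0,q0+[.1,0,0],q0+[0,.1,0],q0+[0,0,.08]],xatol=1e-3,fatol=.2))
    return np.array([r.x[0]/10,r.x[1]/10,r.x[2]]),r.fun,{n:int(m.sum()) for n,m in M.items()}
E
python3 - <<'E'
from sil import *
t=cv2.imread("pics/top0.png");s=cv2.imread("pics/side0.png")
bt=(305,180,360,222);bs=(290,200,335,245)
p0=[.51,-.03,1.4]
for ims in({"top":(t,bt)},{"side":(s,bs)},{"top":(t,bt),"side":(s,bs)}): print(fitsil(ims,p0))
E
```

```text
(array([ 0.50996714, -0.03195851,  1.39762362]), np.float64(42.65625), {'top': 884})
(array([ 0.50852118, -0.02938334,  1.39009571]), np.float64(29.453125), {'side': 883})
(array([ 0.50913241, -0.03075205,  1.39194138]), np.float64(92.140625), {'top': 884, 'side': 883})
```

```bash
cat > dk.py <<'E'
from sil import *
def bx(x0,x1,y0,y1,z0,z1): return np.array([(x,y,z) for x in(x0,x1) for y in(y0,y1) for z in(z0,z1)])/1000.
D=[bx(0,180,30,70,22,34),bx(0,180,40,70,0,34),bx(150,180,-70,70,0,34),bx(0,180,-70,-30,22,34),bx(0,180,-70,-40,0,34)]
IGN=[bx(-45,8,38,75,0,48),bx(-60,10,-80,-35,0,48)]
def ren(n,p,bs,shape):
    m=np.zeros((shape[0]*K,shape[1]*K),np.uint8)
    for b in bs:
        h=cv2.convexHull(proj(n,pose(p,b)).astype(np.float32)).reshape(-1,2)
        cv2.fillPoly(m,[np.round((h+.5)*K-.5).astype(np.int32)],1)
    return cv2.resize(m.astype(np.float32),(shape[1],shape[0]),interpolation=cv2.INTER_AREA)
def dm(img,box):
    H,S,V=cv2.split(cv2.cvtColor(img,cv2.COLOR_BGR2HSV)); z=np.zeros(V.shape,np.uint8);x0,y0,x1,y1=box
    z[y0:y1,x0:x1]=(V<135)[y0:y1,x0:x1]; return z
E
python3 - <<'E'
from dk import *
t=cv2.imread("pics/top0.png");s=cv2.imread("pics/side0.png")
M={"top":dm(t,(242,160,312,212)),"side":dm(s,(290,164,345,206))}
for n,i,b in(("top",t,(242,160,312,212)),("side",s,(290,164,345,206))):
    cv2.imwrite(f"pics/m_{n}.png",cv2.resize(np.hstack([M[n][b[1]:b[3],b[0]:b[2]]*255]),None,fx=6,fy=6))
print(cv2.cvtColor(t,cv2.COLOR_BGR2HSV)[175,250:310:4].tolist())
p0=np.array([.5703,.0755,1.4449])
def c(q,ns):
    p=np.array([q[0]/10,q[1]/10,q[2]]);o=0
    for n in ns:
        w=1-np.clip(ren(n,p0,IGN,M[n].shape),0,1); 
        o+=(w*np.abs(ren(n,p,D,M[n].shape)-M[n])).sum()
    return o
q0=np.array([5.703,.755,1.4449])
for ns in(["top"],["side"],["top","side"]):
    r=minimize(c,q0,args=(ns,),method="Nelder-Mead",options=dict(initial_simplex=[q0,q0+[.1,0,0],q0+[0,.1,0],q0+[0,0,.06]]))
    print(ns,r.x,r.fun,[int(M[n].sum()) for n in ns])
E
python3 -c "
import cv2;a=cv2.imread('pics/m_top.png');b=cv2.imread('pics/m_side.png');print(a.shape,b.shape)
import numpy as np;h=max(a.shape[0],b.shape[0]);f=lambda x:np.vstack([x,np.zeros((h-x.shape[0],x.shape[1],3),'uint8')]);cv2.imwrite('pics/m.png',np.hstack([f(a),f(b)]))"
```

```text
[[12, 194, 109], [12, 195, 118], [12, 191, 92], [12, 191, 92], [12, 194, 92], [12, 190, 98], [12, 192, 101], [12, 188, 102], [12, 190, 102], [12, 188, 103], [12, 191, 104], [13, 194, 104], [13, 192, 117], [14, 198, 193], [14, 197, 195]]
['top'] [5.69551982 0.7571675  1.44774256] 125.954833984375 [1347]
['side'] [5.66849378 0.71509258 1.44056063] 54.957763671875 [1048]
['top', 'side'] [5.68343186 0.74316705 1.44391492] 197.909912109375 [1347, 1048]
(312, 420, 3) (252, 330, 3)
```

View pics/m.png

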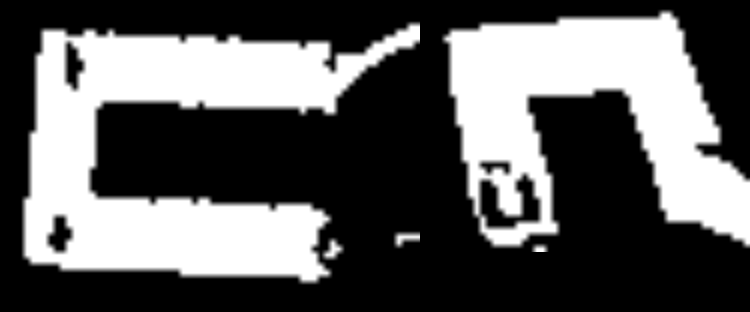

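```bash
python3 -m crank '[{"delta_rot":[0,0,0],"linear":[-0.045,0.0393,0],"gripper":100},{"delta_rot":[0,0,0],"linear":[-0.045,0.0393,0],"gripper":100},{"delta_rot":[0,0,0],"linear":[-0.045,0.0393,0],"gripper":100},{"delta_rot":[0,0,0],"linear":[-0.045,0.0393,0],"gripper":100},{"delta_rot":[0,0,0],"linear":[-0.045,0.0393,0],"gripper":100},{"delta_rot":[0,0,0],"linear":[-0.045,0.0393,0],"gripper":100},{"delta_rot":[0,0,0],"linear":[-0.045,0.0393,0],"gripper":100},{"delta_rot":[0,0,0],"linear":[-0.045,0.0393,0],"gripper":100},{"delta_rot":[0,0,0],"linear":[-0.045,0.0393,0],"gripper":100},{"delta_rot":[0,0,0],"linear":[-0.045,0.0393,0],"gripper":100}]'
python3 -m crank '[{"delta_rot":[0,0,-0.178],"linear":[0,0,0],"gripper":100},{"delta_rot":[0,0,-0.178],"linear":[0,0,0],"gripper":100},{"delta_rot":[0,0,-0.178],"linear":[0,0,0],"gripper":100},{"delta_rot":[0,0,-0.178],"linear":[0,0,0],"gripper":100},{"delta_rot":[0,0,-0.178],"linear":[0,0,0],"gripper":100},{"delta_rot":[0,0,-0.178],"linear":[0,0,0],"gripper":100},{"delta_rot":[0,0,0],"linear":[0,0,0],"gripper":100}]'
```

```text
time_s: 1.35
tcp_pos: [0.5012, -0.0728, 0.2224]
ee_rot: [[-0.947, -0.322, -0.0], [-0.322, 0.947, 0.0], [0.0, 0.0, -1.0]]
wrist_force: [1.2, -0.1, -0.8]
gripper_width: 0.998
time_s: 2.22
tcp_pos: [0.5004, -0.0747, 0.2222]
ee_rot: [[-0.176, -0.984, -0.001], [-0.984, 0.176, 0.0], [0.0, 0.001, -1.0]]
wrist_force: [-0.0, 0.3, -0.3]
gripper_width: 0.994
```

```bash
python3 -m crank '[{"delta_rot":[0,0,0],"linear":[0,0,0.06],"gripper":100},{"delta_rot":[0,0,0],"linear":[0,0,0.06],"gripper":100},{"delta_rot":[0,0,0],"linear":[0,0,0.06],"gripper":100},{"delta_rot":[0,0,0],"linear":[0,0,0.01],"gripper":100}]'
cat > shot.py <<'E'
import sys,cv2
from station import capture
n,name,x0,y0,x1,y1,s=sys.argv[1:]
i=capture(n)["img"];cv2.imwrite(f"pics/{name}_raw.png",i)
cv2.imwrite(f"pics/{name}.png",cv2.resize(i[int(y0):int(y1),int(x0):int(x1)],None,fx=float(s),fy=float(s),interpolation=cv2.INTER_CUBIC))
E
python3 shot.py side a1 260 150 390 260 5; python3 shot.py top a2 240 140 380 230 5
```

```text
time_s: 2.72
tcp_pos: [0.4975, -0.0752, 0.0291]
ee_rot: [[-0.177, -0.984, -0.009], [-0.984, 0.177, -0.001], [0.003, 0.009, -1.0]]
wrist_force: [-0.3, 0.1, 0.5]
gripper_width: 0.998
```

View pics/a1.png

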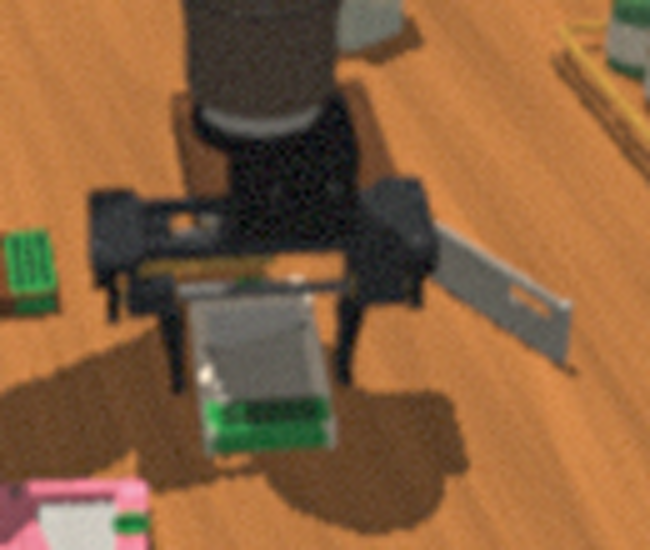

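View pics/a2.png

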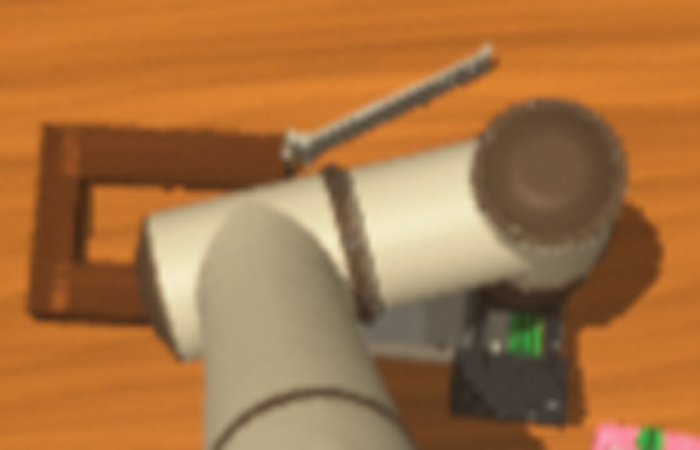

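```bash
python3 -m crank '[{"delta_rot":[0,0,0],"linear":[0,0,0],"gripper":100},{"delta_rot":[0,0,0],"linear":[0,0,0.013],"gripper":100},{"delta_rot":[0,0,0],"linear":[0,0,0.0125],"gripper":100},{"delta_rot":[0,0,0],"linear":[0,0,0],"gripper":100}]'
```

```text
time_s: 3.32
tcp_pos: [0.4998, -0.0749, 0.0061]
ee_rot: [[-0.174, -0.985, -0.002], [-0.985, 0.174, -0.0], [0.001, 0.002, -1.0]]
wrist_force: [1.0, -0.7, -0.2]
gripper_width: 1.0
```

```bash
python3 -m crank '[{"delta_rot":[0,0,0],"linear":[0,0,0],"gripper":82},{"delta_rot":[0,0,0],"linear":[0,0,0],"gripper":82},{"delta_rot":[0,0,0],"linear":[0,0,0],"gripper":82},{"delta_rot":[0,0,0],"linear":[0,0,0],"gripper":82}]'
```

```text
time_s: 3.82
tcp_pos: [0.5009, -0.0747, 0.0072]
ee_rot: [[-0.174, -0.985, 0.0], [-0.985, 0.174, 0.0], [-0.0, -0.0, -1.0]]
wrist_force: [0.3, -0.5, 0.7]
gripper_width: 0.871
```

```bash
python3 -m crank '[{"delta_rot":[0,0,-0.024],"linear":[0,0,0],"gripper":82},{"delta_rot":[0,0,-0.023],"linear":[0,0,0],"gripper":82},{"delta_rot":[0,0,0],"linear":[0,-0.0119,0],"gripper":82},{"delta_rot":[0,0,0],"linear":[0,-0.0119,0],"gripper":82},{"delta_rot":[0,0,0],"linear":[0,-0.0119,0],"gripper":82},{"delta_rot":[0,0,0],"linear":[0,-0.0119,0],"gripper":82},{"delta_rot":[0,0,0],"linear":[0,0,0],"gripper":82},{"delta_rot":[0,0,0],"linear":[0,0,0],"gripper":82}]'
python3 shot.py side a3 260 150 390 260 5
```

```text
time_s: 4.82
tcp_pos: [0.5485, -0.081, 0.0072]
ee_rot: [[-0.127, -0.992, 0.001], [-0.992, 0.127, -0.0], [0.0, -0.001, -1.0]]
wrist_force: [0.9, -1.9, 1.1]
gripper_width: 0.867
```

View pics/a3.png

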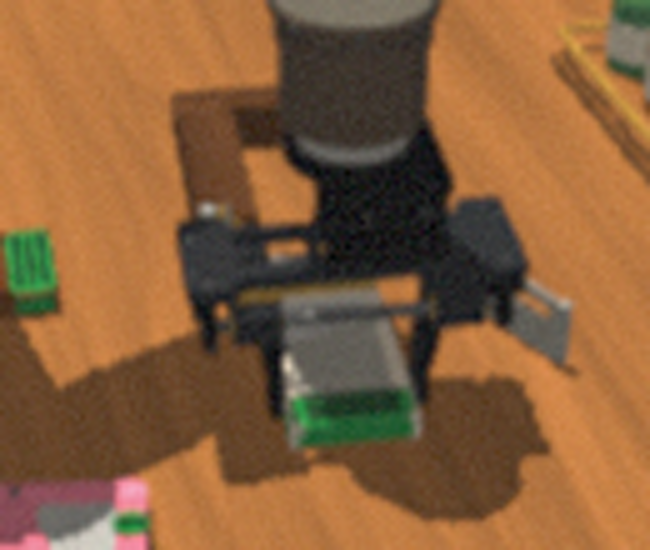

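```bash
python3 -m crank '[{"delta_rot":[0,0,0],"linear":[-0.012,0,0],"gripper":82},{"delta_rot":[0,0,0],"linear":[-0.012,0,0],"gripper":82},{"delta_rot":[0,0,0],"linear":[-0.012,0,0],"gripper":82},{"delta_rot":[0,0,0],"linear":[-0.012,0,0],"gripper":82},{"delta_rot":[0,0,0],"linear":[-0.010,0,0],"gripper":82},{"delta_rot":[0,0,0],"linear":[0,0,0],"gripper":82}]'
```

```text
time_s: 5.62
tcp_pos: [0.5556, -0.0215, 0.0072]
ee_rot: [[-0.126, -0.992, 0.0], [-0.992, 0.126, 0.001], [-0.001, -0.0, -1.0]]
wrist_force: [-2.4, 1.1, 6.7]
gripper_width: 0.867
```

```bash
python3 -m crank '[{"delta_rot":[0,0,0],"linear":[-0.01,0,0],"gripper":82},{"delta_rot":[0,0,0],"linear":[-0.01,0,0],"gripper":82},{"delta_rot":[0,0,0],"linear":[-0.01,0,0],"gripper":82},{"delta_rot":[0,0,0],"linear":[-0.006,0,0],"gripper":82},{"delta_rot":[0,0,0],"linear":[0,0,0],"gripper":82}]'
python3 shot.py side a4 260 150 390 260 5
```

```text
time_s: 6.25
tcp_pos: [0.5599, 0.0134, 0.0072]
ee_rot: [[-0.127, -0.992, -0.0], [-0.992, 0.127, 0.0], [-0.0, 0.0, -1.0]]
wrist_force: [-1.2, -1.5, 5.0]
gripper_width: 0.872
```

View pics/a4.png

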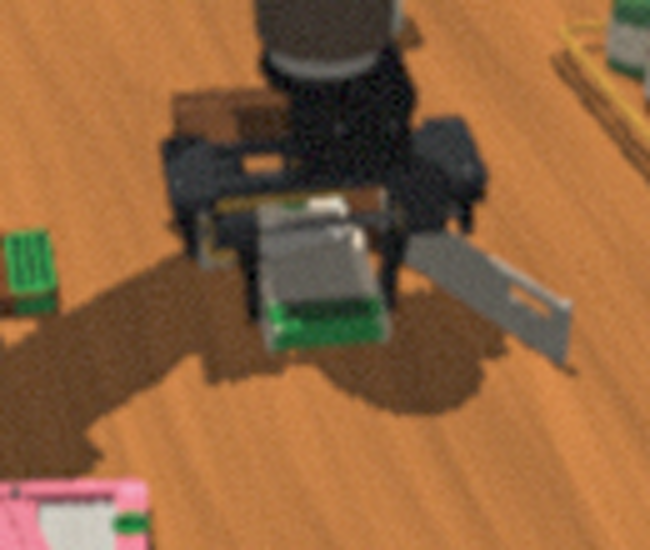

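```bash
python3 -m crank '[{"delta_rot":[0,0,0],"linear":[0,0,0],"gripper":100},{"delta_rot":[0,0,0],"linear":[0,0,0],"gripper":100},{"delta_rot":[0,0,0],"linear":[0,0,0],"gripper":100},{"delta_rot":[0,0,0],"linear":[0,0,-0.02],"gripper":100},{"delta_rot":[0,0,0],"linear":[0,0,-0.02],"gripper":100},{"delta_rot":[0,0,0],"linear":[0.03,0,0],"gripper":30},{"delta_rot":[0,0,0],"linear":[0.026,0,0],"gripper":30},{"delta_rot":[0,0,0],"linear":[0,0,0],"gripper":30},{"delta_rot":[0,0,0],"linear":[0,0,0],"gripper":30}]'
python3 shot.py side a5 260 150 390 260 5
```

```text
time_s: 7.42
tcp_pos: [0.553, -0.0428, 0.047]
ee_rot: [[-0.128, -0.992, 0.0], [-0.992, 0.128, 0.0], [-0.0, -0.0, -1.0]]
wrist_force: [0.7, 0.9, 0.2]
gripper_width: 0.628
```

View pics/a5.png

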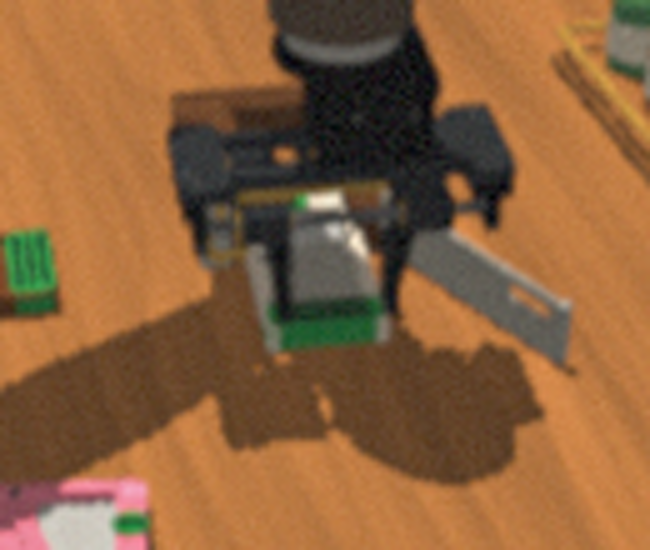

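```bash
python3 -m crank '[{"delta_rot":[0,0,0],"linear":[0,0,0.019],"gripper":30},{"delta_rot":[0,0,0],"linear":[0,0,0.019],"gripper":30},{"delta_rot":[0,0,0],"linear":[0,0,0],"gripper":30},{"delta_rot":[0,0,0],"linear":[0,0,0],"gripper":30}]'
python3 shot.py side a6 260 150 390 260 5
```

```text
time_s: 7.98
tcp_pos: [0.5535, -0.0426, 0.0095]
ee_rot: [[-0.127, -0.992, 0.001], [-0.992, 0.127, -0.0], [-0.0, -0.001, -1.0]]
wrist_force: [0.6, -0.1, 0.5]
gripper_width: 0.306
```

View pics/a6.png

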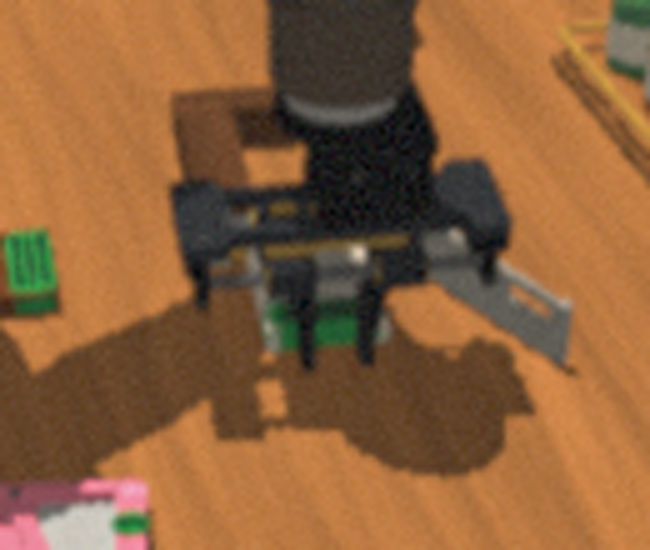

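```bash
python3 -m crank '[{"delta_rot":[0,0,0],"linear":[-0.012,0,0],"gripper":30},{"delta_rot":[0,0,0],"linear":[-0.012,0,0],"gripper":30},{"delta_rot":[0,0,0],"linear":[-0.012,0,0],"gripper":30},{"delta_rot":[0,0,0],"linear":[-0.012,0,0],"gripper":30},{"delta_rot":[0,0,0],"linear":[-0.012,0,0],"gripper":30},{"delta_rot":[0,0,0],"linear":[-0.012,0,0],"gripper":30},{"delta_rot":[0,0,0],"linear":[-0.012,0,0],"gripper":30},{"delta_rot":[0,0,0],"linear":[-0.01,0,0],"gripper":30},{"delta_rot":[0,0,0],"linear":[0,0,0],"gripper":30}]'
python3 shot.py side a7 260 150 390 260 5
```

```text
time_s: 9.15
tcp_pos: [0.5651, 0.0515, 0.0088]
ee_rot: [[-0.127, -0.992, 0.001], [-0.992, 0.127, 0.001], [-0.001, -0.001, -1.0]]
wrist_force: [0.4, -0.2, -0.7]
gripper_width: 0.3
```

View pics/a7.png

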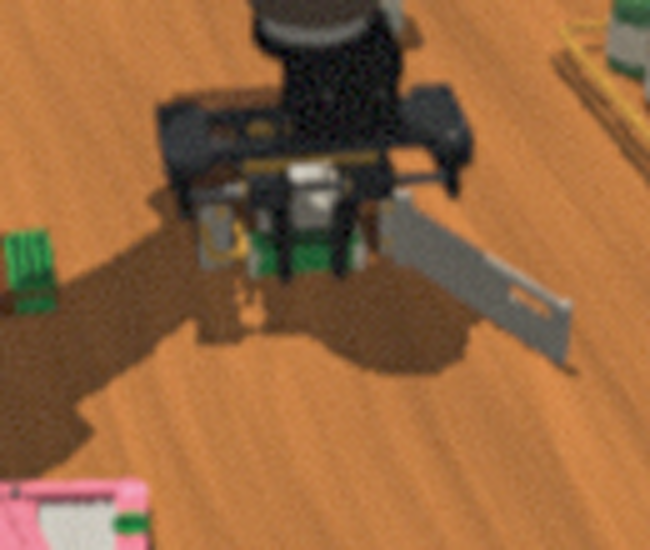

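```bash
python3 -m crank '[{"delta_rot":[0,0,0],"linear":[-0.005,0,0],"gripper":30},{"delta_rot":[0,0,0],"linear":[-0.003,0,0],"gripper":30},{"delta_rot":[0,0,0],"linear":[0,0,0],"gripper":30}]'
python3 -m crank '[{"delta_rot":[0,0,0],"linear":[-0.002,0,0],"gripper":30},{"delta_rot":[0,0,0],"linear":[0,0,0],"gripper":30}]'
python3 -m crank '[{"delta_rot":[0,0,0],"linear":[-0.002,0,0],"gripper":30},{"delta_rot":[0,0,0],"linear":[0,0,0],"gripper":30}]'
```

```text
time_s: 9.57
tcp_pos: [0.566, 0.0583, 0.009]
ee_rot: [[-0.128, -0.992, 0.0], [-0.992, 0.128, 0.0], [-0.0, -0.0, -1.0]]
wrist_force: [-0.1, -0.1, 0.0]
gripper_width: 0.298
time_s: 9.82
tcp_pos: [0.566, 0.0601, 0.009]
ee_rot: [[-0.128, -0.992, -0.0], [-0.992, 0.128, 0.0], [-0.0, 0.0, -1.0]]
wrist_force: [0.9, -0.4, -1.2]
gripper_width: 0.295
time_s: 10.07
tcp_pos: [0.5663, 0.0621, 0.0091]
ee_rot: [[-0.128, -0.992, -0.0], [-0.992, 0.128, -0.0], [0.0, 0.0, -1.0]]
wrist_force: [-0.7, -0.8, -0.8]
gripper_width: 0.298
```

```bash
python3 -m crank '[{"delta_rot":[0,0,0],"linear":[-0.002,0,0],"gripper":30},{"delta_rot":[0,0,0],"linear":[0,0,0],"gripper":30}]'
python3 -m crank '[{"delta_rot":[0,0,0],"linear":[-0.0015,0,0],"gripper":30},{"delta_rot":[0,0,0],"linear":[0,0,0],"gripper":30}]'
python3 -m crank '[{"delta_rot":[0,0,0],"linear":[-0.0015,0,0],"gripper":30},{"delta_rot":[0,0,0],"linear":[0,0,0],"gripper":30}]'
python3 shot.py side a8 260 150 390 260 5
```

```text
time_s: 10.32
tcp_pos: [0.5666, 0.0642, 0.009]
ee_rot: [[-0.128, -0.992, 0.0], [-0.992, 0.128, 0.0], [-0.0, -0.0, -1.0]]
wrist_force: [-0.0, -0.3, -0.0]
gripper_width: 0.3
time_s: 10.58
tcp_pos: [0.5668, 0.0656, 0.0091]
ee_rot: [[-0.128, -0.992, 0.0], [-0.992, 0.128, 0.0], [-0.0, -0.0, -1.0]]
wrist_force: [-0.2, -0.2, -0.3]
gripper_width: 0.3
time_s: 10.82
tcp_pos: [0.567, 0.0671, 0.009]
ee_rot: [[-0.128, -0.992, 0.0], [-0.992, 0.128, 0.0], [-0.0, -0.0, -1.0]]
wrist_force: [-0.0, -0.7, 0.8]
gripper_width: 0.3
```

View pics/a8.png

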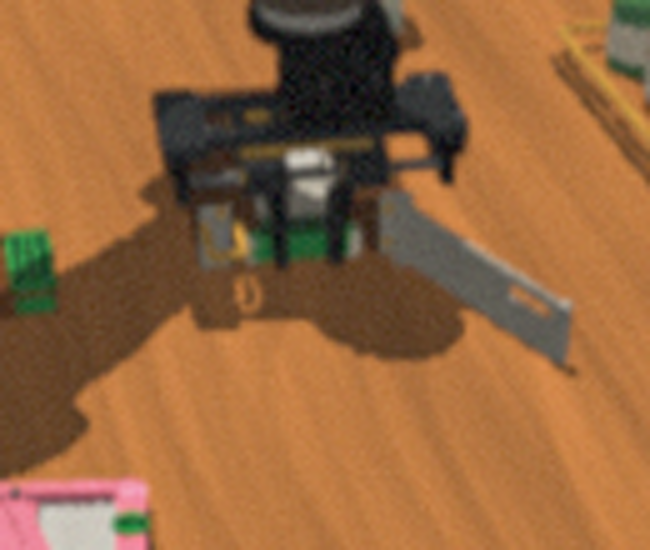

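```bash
python3 -m crank '[{"delta_rot":[0,0,0],"linear":[-0.0015,0,0],"gripper":30},{"delta_rot":[0,0,0],"linear":[0,0,0],"gripper":30}]'
python3 -m crank '[{"delta_rot":[0,0,0],"linear":[-0.0015,0,0],"gripper":30},{"delta_rot":[0,0,0],"linear":[0,0,0],"gripper":30}]'
python3 - <<'E'
from h import *
for y in(-38,38):
  for z in(0,18):
    u=proj("side",pose([.568,.0745,1.444],[[0,y/1000,z/1000]]))[0]; print(y,z,(u-[260,150])*5)
E
```

```text
time_s: 11.12
tcp_pos: [0.5669, 0.0673, 0.0091]
ee_rot: [[-0.128, -0.992, -0.001], [-0.992, 0.128, -0.002], [0.002, 0.001, -1.0]]
wrist_force: [0.9, -5.6, 0.8]
gripper_width: 0.301
time_s: 11.38
tcp_pos: [0.5667, 0.0674, 0.009]
ee_rot: [[-0.128, -0.992, -0.002], [-0.992, 0.128, -0.003], [0.004, 0.002, -1.0]]
wrist_force: [1.4, -10.2, 0.9]
gripper_width: 0.299
-38 0 [359.87982907 256.20048294]
-38 18 [360.44358115 233.37079178]
38 0 [245.53824676 265.65390579]
38 18 [245.22674792 242.74257252]
```

```bash
python3 -m crank '[{"delta_rot":[0,0,0],"linear":[0.01,0,0],"gripper":30},{"delta_rot":[0,0,0],"linear":[0.03,0,0],"gripper":0},{"delta_rot":[0,0,0],"linear":[0.03,0,0],"gripper":0},{"delta_rot":[0,0,0],"linear":[0,0,-0.04],"gripper":0},{"delta_rot":[0,0,0],"linear":[0,0,-0.04],"gripper":0},{"delta_rot":[0,0,0],"linear":[0,0,0],"gripper":0}]'
python3 - <<'E'
from h import *
print("rack corner",[back("top",u,z).round(3).tolist() for u,z in(((316,118),0.03),((305,100),0.08),((238,122),.03))])
d=np.array([.568,.0745,1.444]);H=np.array([-.008,-.062])
prev=None
for a,e in((2.12,.022),(2.12,.004),(1.9,0),(1.7,0),(1.5,0),(1.3,0),(1.1,0),(.9,0),(.7,0),(.5,0),(.3,0),(.15,0),(0,0)):
    n=np.array([-np.cos(a),-np.sin(a)]);h=.0095*abs(n[0])+.015*abs(n[1])
    p=H+.075*np.array([-np.sin(a),np.cos(a)])+(.002+h+e)*n
    w=pose(d,[[p[0],p[1],0]])[0]
    if prev is None: prev=p
    print(a,p.round(4),w.round(3),"tool d",np.round([-(p-prev)[0],(p-prev)[1]],4)); prev=p
E
python3 shot.py side a9 260 150 390 260 5
```

```text
time_s: 12.12
tcp_pos: [0.5613, 0.0013, 0.0928]
ee_rot: [[-0.127, -0.992, 0.009], [-0.992, 0.127, 0.002], [-0.004, -0.009, -1.0]]
wrist_force: [-0.3, 0.4, -0.5]
gripper_width: 0.003
rack corner [[0.821, -0.009, 0.03], [0.872, 0.027, 0.08], [0.827, 0.279, 0.03]]
2.12 [-0.0502 -0.1368] [0.697 0.007 0.   ] tool d [-0.  0.]
2.12 [-0.0596 -0.1214] [0.681 0.    0.   ] tool d [0.0094 0.0154]
1.9 [-0.0727 -0.1045] [ 0.662 -0.011  0.   ] tool d [0.0132 0.0169]
1.7 [-0.08   -0.0896] [ 0.647 -0.016  0.   ] tool d [0.0073 0.0149]
1.5 [-0.0841 -0.0743] [ 0.631 -0.018  0.   ] tool d [0.004  0.0153]
1.3 [-0.0853 -0.0602] [ 0.617 -0.018  0.   ] tool d [0.0013 0.014 ]
1.1 [-0.0838 -0.0455] [ 0.603 -0.014  0.   ] tool d [-0.0016  0.0147]
0.9 [-0.079  -0.0308] [ 0.589 -0.008  0.   ] tool d [-0.0048  0.0147]
0.7 [-0.0708 -0.0168] [0.576 0.002 0.   ] tool d [-0.0082  0.0139]
0.5 [-0.0593 -0.0046] [0.565 0.015 0.   ] tool d [-0.0115  0.0122]
0.3 [-0.045   0.0051] [0.557 0.031 0.   ] tool d [-0.0144  0.0097]
0.15 [-0.0327  0.0101] [0.554 0.043 0.   ] tool d [-0.0123  0.0051]
0 [-0.0195  0.013 ] [0.553 0.057 0.   ] tool d [-0.0132  0.0029]
```

View pics/a9.png

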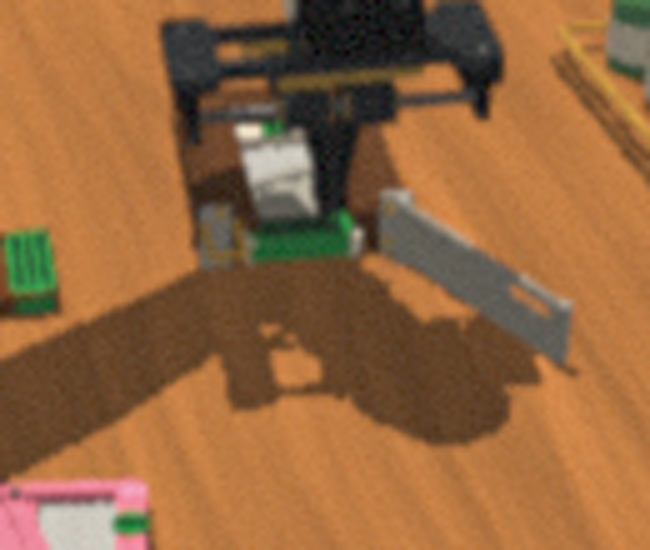

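```bash
python3 -m crank '[{"delta_rot":[0,0,0],"linear":[-0.008,-0.045,0],"gripper":0},{"delta_rot":[0,0,0],"linear":[-0.008,-0.045,0],"gripper":0},{"delta_rot":[0,0,0],"linear":[-0.008,-0.045,0],"gripper":0},{"delta_rot":[0,0,0],"linear":[0,0,0],"gripper":0},{"delta_rot":[0,0,0],"linear":[0,0,0],"gripper":0}]'
python3 shot.py side b1 260 120 420 250 5
```

```text
time_s: 12.8
tcp_pos: [0.694, 0.0071, 0.087]
ee_rot: [[-0.128, -0.992, -0.004], [-0.992, 0.128, -0.0], [0.001, 0.004, -1.0]]
wrist_force: [-0.4, -0.1, -0.1]
gripper_width: 0.002
```

View pics/b1.png

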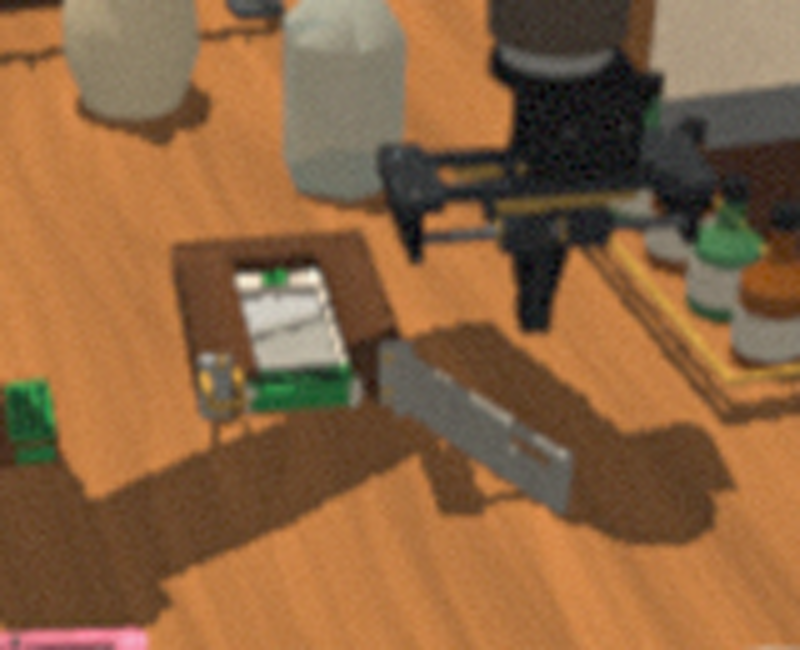

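```bash
python3 -m crank '[{"delta_rot":[0,0,0],"linear":[0,0,0.022],"gripper":0},{"delta_rot":[0,0,0],"linear":[0,0,0.022],"gripper":0},{"delta_rot":[0,0,0],"linear":[0,0,0.021],"gripper":0},{"delta_rot":[0,0,0],"linear":[0,0,0],"gripper":0}]'
python3 -m crank '[{"delta_rot":[0,0,0],"linear":[0.0094,0.0154,0],"gripper":0},{"delta_rot":[0,0,0],"linear":[0.0132,0.0169,0],"gripper":0},{"delta_rot":[0,0,0],"linear":[0.0073,0.0149,0],"gripper":0},{"delta_rot":[0,0,0],"linear":[0.004,0.0153,0],"gripper":0},{"delta_rot":[0,0,0],"linear":[0.0013,0.014,0],"gripper":0},{"delta_rot":[0,0,0],"linear":[0,0,0],"gripper":0}]'
python3 shot.py side b2 260 120 420 250 5
```

```text
time_s: 13.35
tcp_pos: [0.693, 0.0069, 0.0224]
ee_rot: [[-0.128, -0.992, -0.005], [-0.992, 0.128, -0.001], [0.001, 0.005, -1.0]]
wrist_force: [-0.0, 0.1, 0.1]
gripper_width: 0.006
time_s: 14.1
tcp_pos: [0.6146, -0.018, 0.0257]
ee_rot: [[-0.127, -0.992, 0.001], [-0.992, 0.127, 0.0], [-0.0, -0.001, -1.0]]
wrist_force: [-1.0, 0.6, 0.1]
gripper_width: 0.006
```

View pics/b2.png

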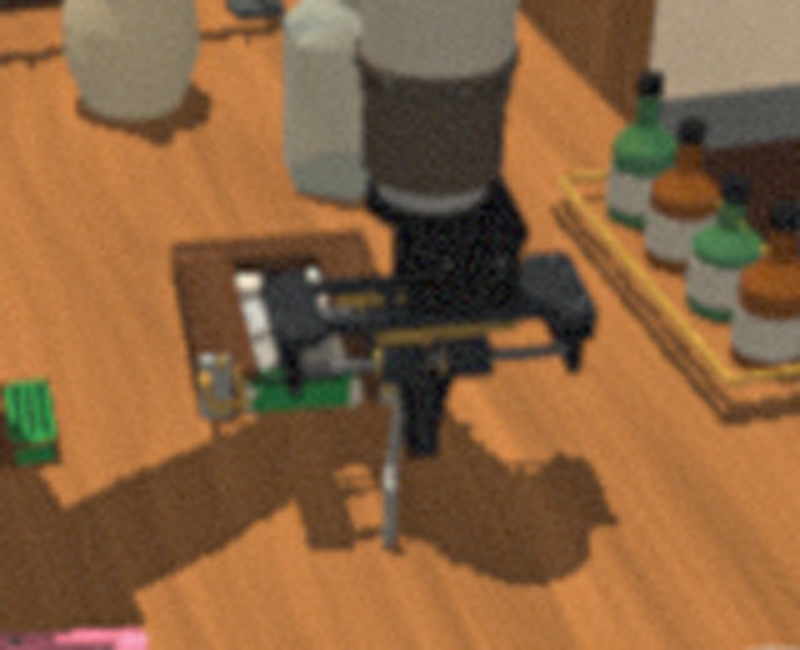

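Hasp is swinging, now about a≈1.4. Continuing the arc.

```bash
python3 -m crank '[{"delta_rot":[0,0,0],"linear":[-0.0016,0.0147,0],"gripper":0},{"delta_rot":[0,0,0],"linear":[-0.0048,0.0147,0],"gripper":0},{"delta_rot":[0,0,0],"linear":[-0.0082,0.0139,0],"gripper":0},{"delta_rot":[0,0,0],"linear":[-0.0115,0.0122,0],"gripper":0},{"delta_rot":[0,0,0],"linear":[-0.0144,0.0097,0],"gripper":0},{"delta_rot":[0,0,0],"linear":[-0.0123,0.0051,0],"gripper":0},{"delta_rot":[0,0,0],"linear":[-0.006,0.0015,0],"gripper":0},{"delta_rot":[0,0,0],"linear":[0,0,0],"gripper":0}]'
python3 shot.py side b3 260 120 420 250 5
```

```text
time_s: 15.15
tcp_pos: [0.5514, 0.05, 0.024]
ee_rot: [[-0.127, -0.992, -0.0], [-0.992, 0.127, 0.0], [0.0, 0.0, -1.0]]
wrist_force: [0.0, 0.5, 0.4]
gripper_width: 0.004
```

View pics/b3.png

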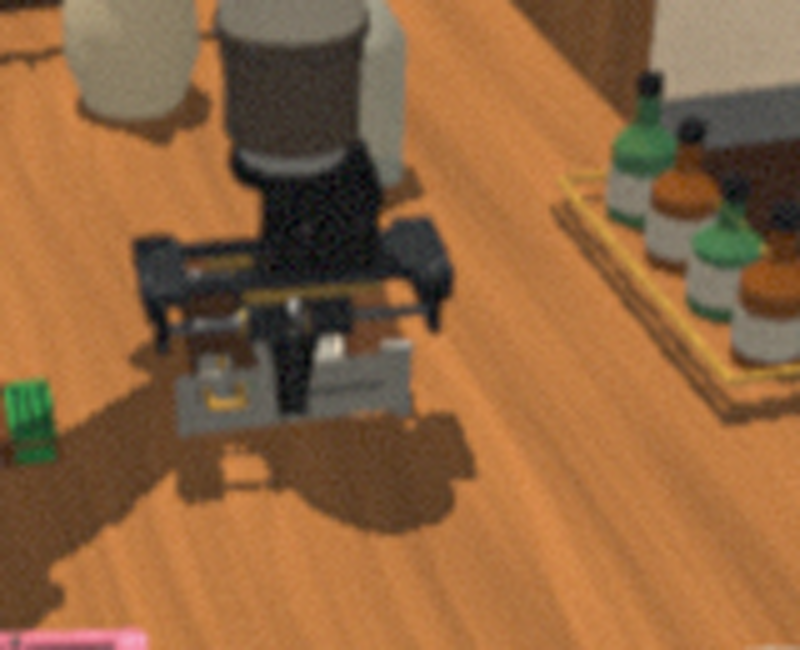

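Nearly shut, the staple showing through the slot. I'll press the last few mm until it stops.

```bash
python3 -m crank '[{"delta_rot":[0,0,0],"linear":[-0.003,0,0],"gripper":0},{"delta_rot":[0,0,0],"linear":[-0.003,0,0],"gripper":0},{"delta_rot":[0,0,0],"linear":[0,0,0],"gripper":0}]'
python3 -m crank '[{"delta_rot":[0,0,0],"linear":[-0.002,0,0],"gripper":0},{"delta_rot":[0,0,0],"linear":[0,0,0],"gripper":0}]'
python3 -m crank '[{"delta_rot":[0,0,0],"linear":[-0.002,0,0],"gripper":0},{"delta_rot":[0,0,0],"linear":[0,0,0],"gripper":0},{"delta_rot":[0,0,0],"linear":[0,0,0],"gripper":0}]'
```

```text
time_s: 15.58
tcp_pos: [0.5522, 0.0554, 0.024]
ee_rot: [[-0.128, -0.992, 0.0], [-0.992, 0.128, 0.0], [-0.0, -0.0, -1.0]]
wrist_force: [-0.5, -0.0, 0.1]
gripper_width: 0.004
time_s: 15.82
tcp_pos: [0.5523, 0.057, 0.024]
ee_rot: [[-0.128, -0.992, -0.0], [-0.992, 0.128, -0.0], [0.001, 0.0, -1.0]]
wrist_force: [0.4, -2.5, -0.6]
gripper_width: 0.009
time_s: 16.2
tcp_pos: [0.5522, 0.0572, 0.024]
ee_rot: [[-0.128, -0.992, -0.002], [-0.992, 0.128, -0.003], [0.003, 0.001, -1.0]]
wrist_force: [2.0, -9.1, 0.2]
gripper_width: 0.001
```

```bash
python3 -m crank '[{"delta_rot":[0,0,0],"linear":[0.01,0,0],"gripper":0},{"delta_rot":[0,0,0],"linear":[0.03,0,0],"gripper":0},{"delta_rot":[0,0,0],"linear":[0.05,0,-0.02],"gripper":50},{"delta_rot":[0,0,0],"linear":[0.04,0,-0.045],"gripper":50},{"delta_rot":[0,0,0],"linear":[0.06,0,0],"gripper":50},{"delta_rot":[0,0,0],"linear":[0.06,0,0],"gripper":50},{"delta_rot":[0,0,0],"linear":[0.06,0,0],"gripper":50},{"delta_rot":[0,0,0],"linear":[0.06,0,0],"gripper":50},{"delta_rot":[0,0,0],"linear":[0,0,0],"gripper":50}]'
python3 shot.py side c1 260 120 420 250 5;python3 shot.py top c2 235 145 375 230 5.7
```

```text
time_s: 17.32
tcp_pos: [0.5045, -0.3111, 0.0888]
ee_rot: [[-0.134, -0.991, 0.001], [-0.991, 0.134, -0.0], [-0.0, -0.001, -1.0]]
wrist_force: [0.4, 0.9, 0.5]
gripper_width: 0.493
```

View pics/c1.png

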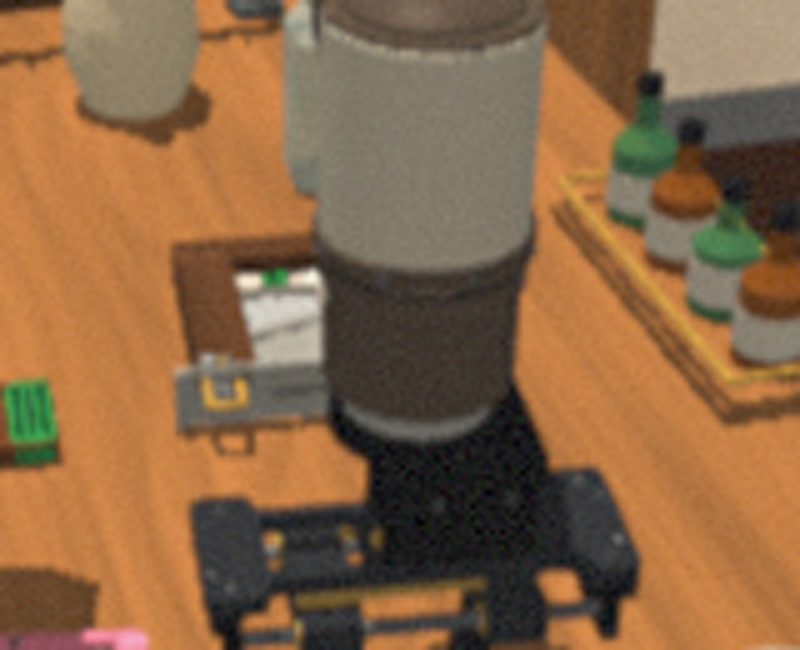

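View pics/c2.png

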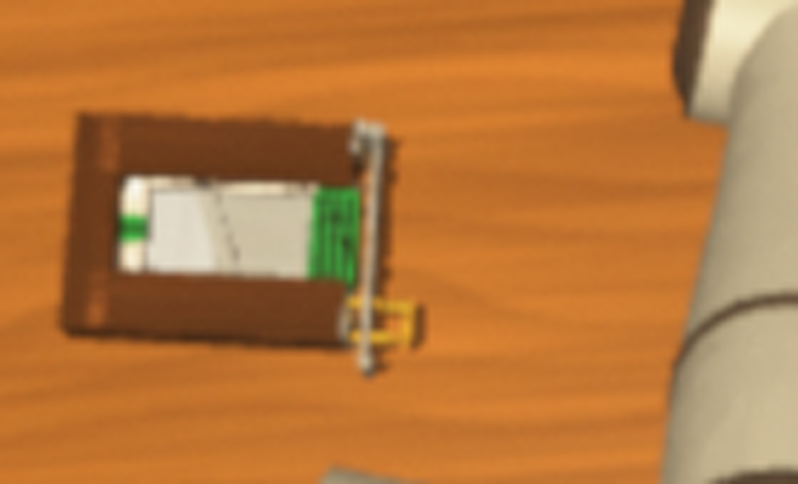

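Run:
```python
from h import *
def dk(w,d=(.568,.0745,1.444)):
    c,s=np.cos(d[2]),np.sin(d[2]);x,y=w[0]-d[0],w[1]-d[1];return np.round([c*x+s*y,-s*x+c*y],4)
for U,V in((416,300),(414,349)):
    w=back("top",unz(U,V,5.7,235,145),.037);print("top",w.round(4),dk(w))
for U,V in((203,409),(247,407),(208,400)):
    w=back("side",unz(U,V,5,260,120),.034);print("side",w.round(4),dk(w))
t=cv2.imread("pics/c2_raw.png");s=cv2.imread("pics/c1_raw.png")
for n,im,b in(("top",t,(295,190,312,212)),("side",s,(298,188,314,206))):
    H,S,V=cv2.split(cv2.cvtColor(im,cv2.COLOR_BGR2HSV));m=np.zeros(H.shape,np.uint8);x0,y0,x1,y1=b
    m[y0:y1,x0:x1]=((H>18)&(H<35)&(S>120)&(V>130))[y0:y1,x0:x1]
    ys,xs=np.nonzero(m);print(n,xs.min(),xs.max(),ys.min(),ys.max())
    for y in range(y0,y1):print("".join("#" if v else "." for v in m[y,x0:x1]))
d=[.568,.0745,1.444]
st=[(-39,42.5,37),(-39,69.5,37),(-33,48.5,37),(-33,63.5,37),(-25.5,56,37)]
for n in("top","side"): print(n,proj(n,pose(d,np.array(st)/1000)).round(2).tolist())
```

```text
top [0.5237 0.043  0.037 ] [-0.0369  0.04  ]
top [0.493  0.0463 0.037 ] [-0.0374  0.0708]
side [0.4934 0.0478 0.034 ] [-0.0359  0.0706]
side [0.5206 0.0425 0.034 ] [-0.0378  0.043 ]
side [0.4989 0.0568 0.034 ] [-0.0263  0.0663]
top 296 306 197 204
.................
.................
.................
.................
.................
.................
.................
.##..............
.###..######.....
........####.....
.................
...........#.....
...........#.....
..#..###...#.....
..#..####........
.................
.................
.................
.................
.................
.................
.................
side 301 308 196 201
................
................
................
................
................
................
................
................
...#.....##.....
...#......#.....
................
...##.....#.....
....####..#.....
....###..#......
................
................
................
................
top [[308.16, 197.94], [307.72, 205.47], [306.36, 199.52], [306.11, 203.7], [304.1, 201.5]]
side [[309.16, 200.41], [300.61, 201.11], [307.03, 199.52], [302.3, 199.9], [304.38, 198.41]]
```

```bash
python3 - <<'E'
from h import *
for n in("top","side"):
    im=cv2.imread(f"pics/{n}0.png");H,S,V=cv2.split(cv2.cvtColor(im,cv2.COLOR_BGR2HSV))
    m=((H<5)|(H>175))&(S>200)&(V>120); m[:, :315]=0;m[:,450:]=0;m[:180]=0;m[320:]=0
    ys,xs=np.nonzero(m);print(n,xs.mean(),ys.mean(),xs.min(),xs.max(),ys.min(),ys.max(),len(xs))
    P=proj(n,[[.472,-.3604,z] for z in(.04,.044,.074)]);print(P.round(1).tolist())
print(back("side",(333.2,289.5),.06))
E
python3 shot.py side c3 300 250 400 350 5.5; python3 shot.py side c4 0 0 640 400 1
```

```text
top 425.2857142857143 201.85714285714286 423 428 200 204 21
[[423.5, 203.1], [423.8, 202.9], [426.1, 201.1]]
side 332.34375 286.28125 329 336 284 289 32
[[332.9, 296.1], [332.9, 294.9], [333.2, 285.6]]
[ 0.47264787 -0.35911162  0.06      ]
```

View pics/c4.png

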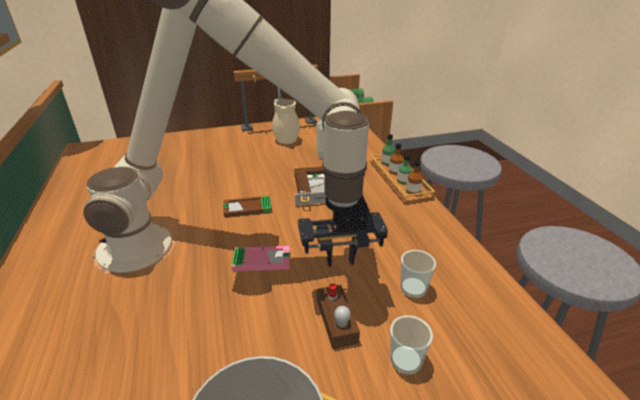

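```bash
python3 -m crank '[{"delta_rot":[0,0,0],"linear":[0.0265,0.013,0],"gripper":60},{"delta_rot":[0,0,0],"linear":[0.0265,0.013,0],"gripper":60},{"delta_rot":[0,0,-0.007],"linear":[0,0,0],"gripper":60},{"delta_rot":[0,0,0],"linear":[0,0,0],"gripper":60}]'
python3 shot.py side c5 290 210 410 330 5; python3 shot.py top c6 380 160 480 240 6
```

```text
time_s: 18.02
tcp_pos: [0.4735, -0.3557, 0.0892]
ee_rot: [[-0.119, -0.993, 0.0], [-0.993, 0.119, -0.0], [-0.0, -0.0, -1.0]]
wrist_force: [0.3, 0.7, 0.4]
gripper_width: 0.601
```

View pics/c5.png

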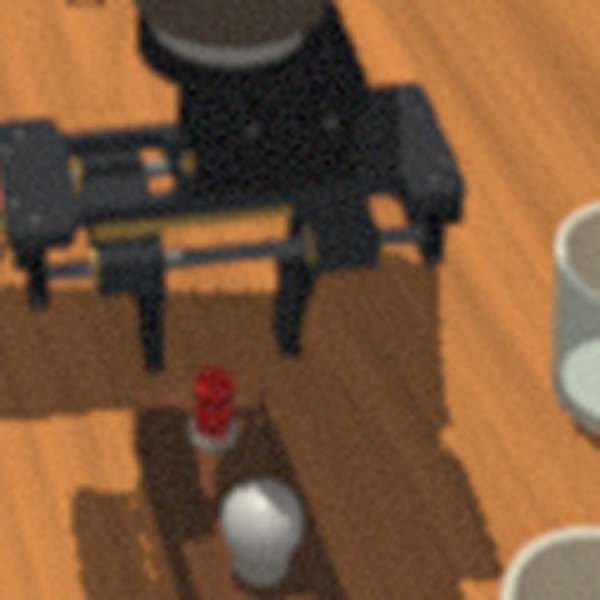

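View pics/c6.png

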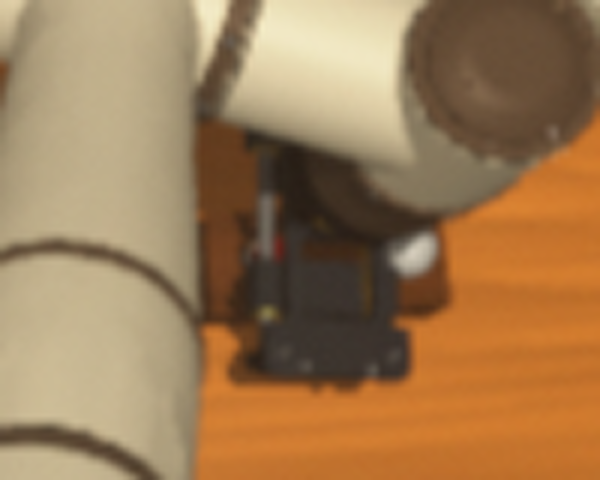

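```bash
python3 -m crank '[{"delta_rot":[0,0,0],"linear":[0.005,0.002,0],"gripper":60},{"delta_rot":[0,0,0],"linear":[0,0,0],"gripper":60},{"delta_rot":[0,0,0],"linear":[0,0,0.014],"gripper":60},{"delta_rot":[0,0,0],"linear":[0,0,0.014],"gripper":60},{"delta_rot":[0,0,0],"linear":[0,0,0.012],"gripper":60},{"delta_rot":[0,0,0],"linear":[0,0,0],"gripper":60}]'
python3 shot.py side c7 290 210 410 330 5
```

```text
time_s: 18.88
tcp_pos: [0.4692, -0.3612, 0.0473]
ee_rot: [[-0.121, -0.993, -0.003], [-0.993, 0.121, 0.001], [-0.001, 0.003, -1.0]]
wrist_force: [0.0, 0.1, 1.1]
gripper_width: 0.599
```

View pics/c7.png

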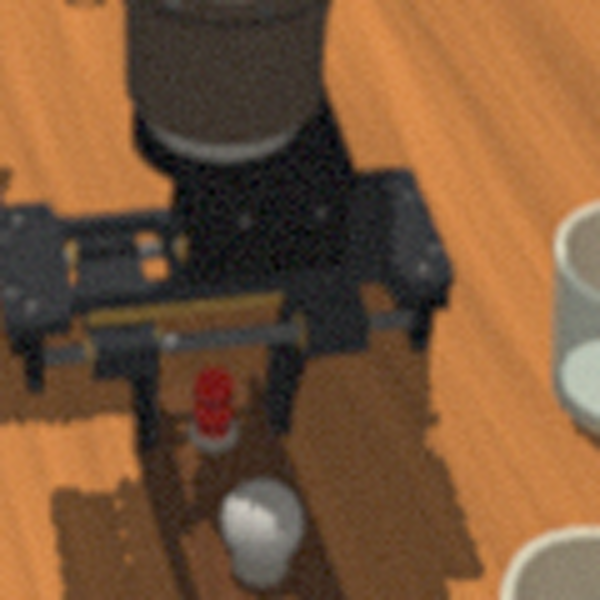

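```bash
python3 -m crank '[{"delta_rot":[0,0,0],"linear":[0,0,0],"gripper":0},{"delta_rot":[0,0,0],"linear":[0,0,0],"gripper":0},{"delta_rot":[0,0,0],"linear":[0,0,0],"gripper":0},{"delta_rot":[0,0,0],"linear":[0,0,0],"gripper":0},{"delta_rot":[0,0,0],"linear":[0,0,0],"gripper":0}]'
```

```text
time_s: 19.55
tcp_pos: [0.4703, -0.3616, 0.0492]
ee_rot: [[-0.121, -0.993, 0.0], [-0.993, 0.121, -0.0], [0.0, -0.0, -1.0]]
wrist_force: [0.6, 0.9, 1.3]
gripper_width: 0.195
```

```bash
python3 -m crank '[{"delta_rot":[0,0,0],"linear":[0,0,-0.02],"gripper":0},{"delta_rot":[0,0,0],"linear":[0,0,-0.025],"gripper":0},{"delta_rot":[0,0,0],"linear":[0,0,-0.025],"gripper":0},{"delta_rot":[0,0,0],"linear":[0,0,0],"gripper":0}]'
python3 shot.py side c8 290 190 410 310 5
```

```text
time_s: 20.05
tcp_pos: [0.4715, -0.3622, 0.1211]
ee_rot: [[-0.12, -0.993, 0.004], [-0.993, 0.12, -0.002], [0.001, -0.005, -1.0]]
wrist_force: [-0.2, -0.5, -2.0]
gripper_width: 0.196
```

View pics/c8.png

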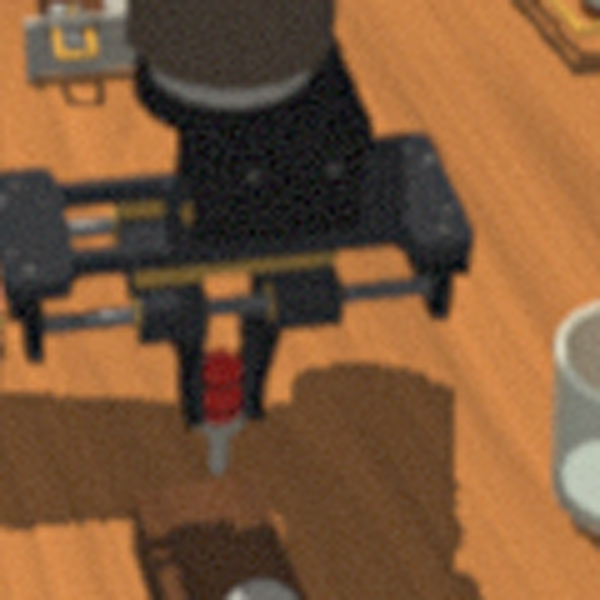

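```bash
python3 -m crank '[{"delta_rot":[0,0,0],"linear":[-0.03,0.0015,0],"gripper":0},{"delta_rot":[0,0,0],"linear":[-0.055,0.0015,0],"gripper":0},{"delta_rot":[0,0,0],"linear":[-0.055,0.0015,0],"gripper":0},{"delta_rot":[0,0,0],"linear":[-0.055,0.0015,0],"gripper":0},{"delta_rot":[0,0,0],"linear":[-0.055,0.0015,0],"gripper":0},{"delta_rot":[0,0,0],"linear":[-0.055,0.0015,0],"gripper":0},{"delta_rot":[0,0,0],"linear":[-0.055,0.0015,0],"gripper":0},{"delta_rot":[0,0,0],"linear":[-0.045,0.001,0],"gripper":0},{"delta_rot":[0,0,0.007],"linear":[-0.015,0,0],"gripper":0},{"delta_rot":[0,0,0],"linear":[0,0,0],"gripper":0}]'
python3 -m crank '[{"delta_rot":[0,0,0],"linear":[0,0,0],"gripper":0},{"delta_rot":[0,0,0],"linear":[0,0,0],"gripper":0}]'
```

```text
time_s: 21.35
tcp_pos: [0.5089, 0.057, 0.1181]
ee_rot: [[-0.126, -0.992, -0.002], [-0.992, 0.126, -0.001], [0.001, 0.002, -1.0]]
wrist_force: [-0.2, 0.5, -0.4]
gripper_width: 0.197
time_s: 21.6
tcp_pos: [0.5092, 0.0554, 0.1189]
ee_rot: [[-0.13, -0.992, -0.001], [-0.992, 0.13, -0.0], [0.0, 0.001, -1.0]]
wrist_force: [0.3, -0.5, -0.7]
gripper_width: 0.195
```

```bash
python3 -m crank '[{"delta_rot":[0,0,0],"linear":[-0.002,0,0.015],"gripper":0},{"delta_rot":[0,0,0],"linear":[0,0,0.017],"gripper":0},{"delta_rot":[0,0,0],"linear":[0,0,0],"gripper":0},{"delta_rot":[0,0,0],"linear":[0,0,0],"gripper":0}]'
python3 shot.py side d1 270 140 370 220 8; python3 shot.py top d2 250 150 350 230 7
```

```text
time_s: 22.1
tcp_pos: [0.5099, 0.0586, 0.087]
ee_rot: [[-0.128, -0.992, 0.0], [-0.992, 0.128, -0.0], [0.0, -0.0, -1.0]]
wrist_force: [-0.6, -0.3, -0.1]
gripper_width: 0.202
```

View pics/d1.png

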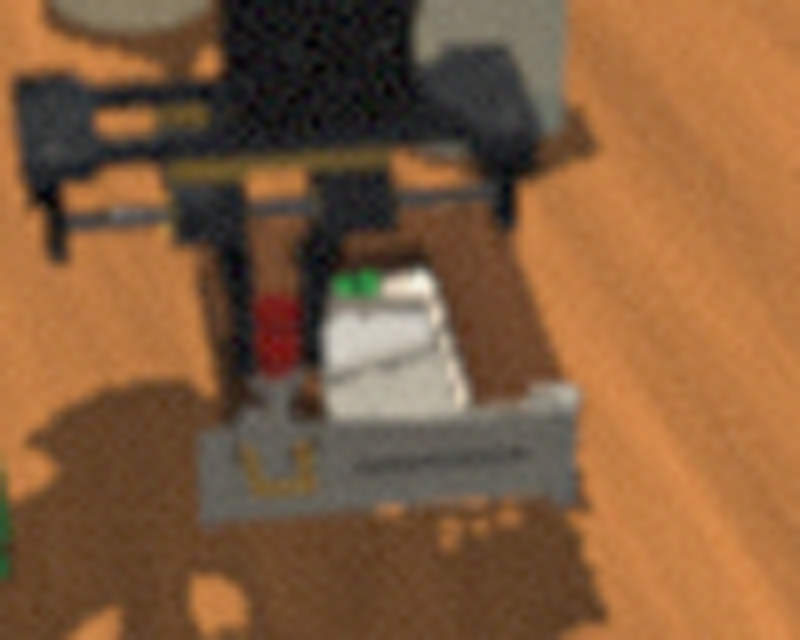

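View pics/d2.png

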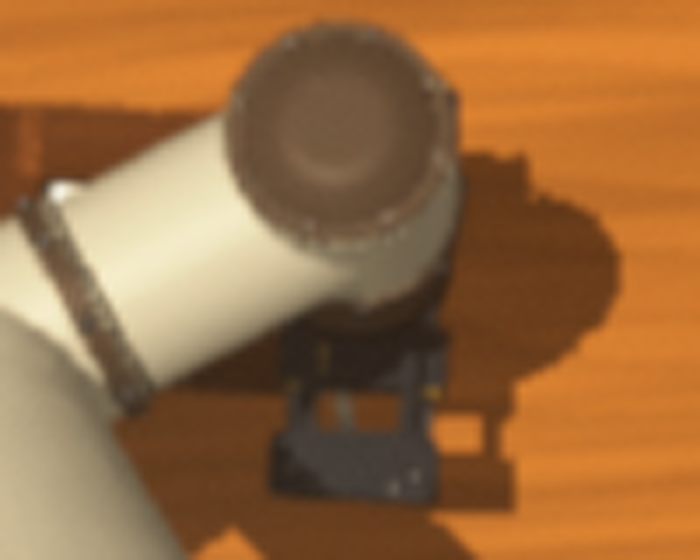

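```bash
python3 - <<'E'
from h import *
f=lambda P:((proj("side",[P])[0]-[270,140]+.5)*8-.5).round(0)
for z in(.078,.082,.112,.045): print(z,f([.5099,.0595,z]))
d=[.5683,.0765,1.444]
for L in((-25.5,56,37),(-33,56,37),(-12,56,37),(-25,56,45)): print(L,f(pose(d,np.array([L])/1000)[0]))
E
python3 -c "
import cv2;a=cv2.imread('pics/d1_raw.png');cv2.imwrite('pics/d1z.png',cv2.resize(a[175:207,290:320],None,fx=18,fy=18,interpolation=cv2.INTER_LANCZOS4))"
```

```text
0.078 [276. 378.]
0.082 [276. 370.]
0.112 [275. 303.]
0.045 [278. 449.]
(-25.5, 56, 37) [278. 468.]
(-33, 56, 37) [280. 478.]
(-12, 56, 37) [274. 450.]
(-25, 56, 45) [278. 450.]
```

View pics/d1z.png

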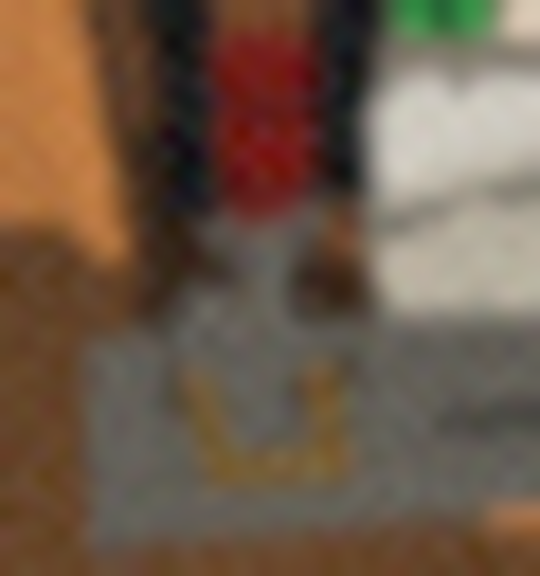

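```bash
python3 -m crank '[{"delta_rot":[0,0,0],"linear":[0,0,0.008],"gripper":0},{"delta_rot":[0,0,0],"linear":[0,0,0.006],"gripper":0},{"delta_rot":[0,0,0],"linear":[0,0,0],"gripper":0}]'
python3 -m crank '[{"delta_rot":[0,0,0],"linear":[0,0,0.006],"gripper":0},{"delta_rot":[0,0,0],"linear":[0,0,0.006],"gripper":0},{"delta_rot":[0,0,0],"linear":[0,0,0],"gripper":0}]'
```

```text
time_s: 22.58
tcp_pos: [0.5092, 0.0585, 0.0723]
ee_rot: [[-0.128, -0.992, -0.002], [-0.992, 0.128, -0.001], [0.001, 0.001, -1.0]]
wrist_force: [0.2, -0.9, -0.4]
gripper_width: 0.198
time_s: 22.95
tcp_pos: [0.5093, 0.0585, 0.0604]
ee_rot: [[-0.128, -0.992, -0.001], [-0.992, 0.128, -0.001], [0.001, 0.001, -1.0]]
wrist_force: [0.5, 0.6, -0.5]
gripper_width: 0.196
```

```bash
python3 -m crank '[{"delta_rot":[0,0,0],"linear":[0,0,0.006],"gripper":0},{"delta_rot":[0,0,0],"linear":[0,0,0.005],"gripper":0},{"delta_rot":[0,0,0],"linear":[0,0,0],"gripper":0}]'
python3 -m crank '[{"delta_rot":[0,0,0],"linear":[0,0,0.0015],"gripper":0},{"delta_rot":[0,0,0],"linear":[0,0,0.001],"gripper":0},{"delta_rot":[0,0,0],"linear":[0,0,0],"gripper":0}]'
python3 shot.py side d3 270 140 370 220 8
```

```text
time_s: 23.32
tcp_pos: [0.5094, 0.0585, 0.0495]
ee_rot: [[-0.128, -0.992, -0.001], [-0.992, 0.128, -0.0], [0.001, 0.001, -1.0]]
wrist_force: [-0.5, -1.1, -1.1]
gripper_width: 0.199
time_s: 23.7
tcp_pos: [0.5097, 0.0587, 0.0475]
ee_rot: [[-0.128, -0.992, -0.0], [-0.992, 0.128, -0.0], [0.0, 0.0, -1.0]]
wrist_force: [0.1, -0.2, 0.3]
gripper_width: 0.196
```

View pics/d3.png

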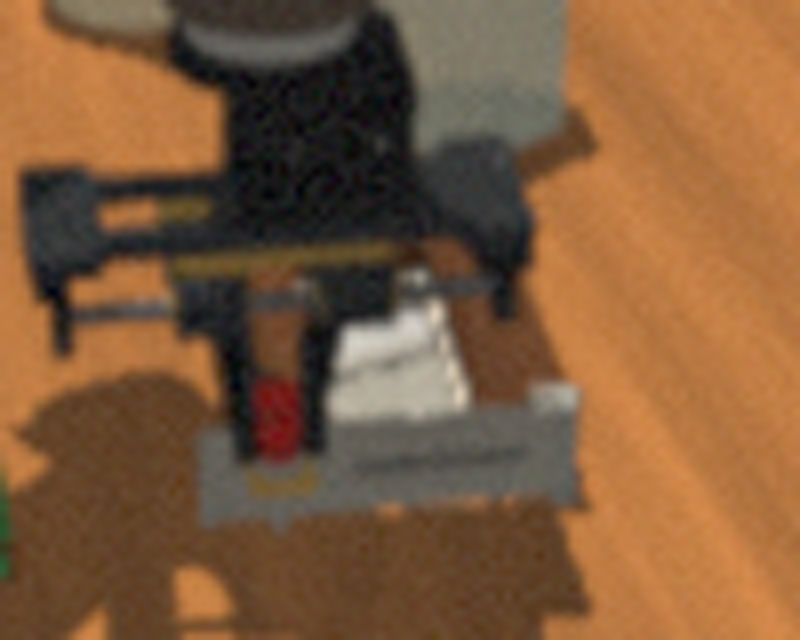

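```bash
python3 -m crank '[{"delta_rot":[0,0,0],"linear":[0,0,0.001],"gripper":0},{"delta_rot":[0,0,0],"linear":[0,0,0],"gripper":0}]'
python3 -m crank '[{"delta_rot":[0,0,0],"linear":[0,0,0],"gripper":50},{"delta_rot":[0,0,0],"linear":[0,0,0],"gripper":50},{"delta_rot":[0,0,0],"linear":[0,0,0],"gripper":50},{"delta_rot":[0,0,0],"linear":[0,0,0],"gripper":50},{"delta_rot":[0,0,0],"linear":[0,0,-0.02],"gripper":50},{"delta_rot":[0,0,0],"linear":[0,0,-0.04],"gripper":50},{"delta_rot":[0,0,0],"linear":[0,0,-0.04],"gripper":50},{"delta_rot":[0,0,0],"linear":[0.06,0,0],"gripper":50},{"delta_rot":[0,0,0],"linear":[0.06,0,0],"gripper":50},{"delta_rot":[0,0,0],"linear":[0.06,0,0],"gripper":50}]'
python3 -m crank '[{"delta_rot":[0,0,0],"linear":[0.06,0,0],"gripper":50},{"delta_rot":[0,0,0],"linear":[0.06,0,0],"gripper":50},{"delta_rot":[0,0,0],"linear":[0,0,0],"gripper":50}]'
python3 shot.py side e1 270 140 370 220 8; python3 shot.py top e2 235 145 375 230 5.7
```

```text
time_s: 24.0
tcp_pos: [0.5097, 0.0587, 0.0465]
ee_rot: [[-0.128, -0.992, -0.0], [-0.992, 0.128, -0.0], [0.0, 0.0, -1.0]]
wrist_force: [-0.4, -0.5, -0.5]
gripper_width: 0.197
time_s: 25.25
tcp_pos: [0.4864, -0.1212, 0.1469]
ee_rot: [[-0.126, -0.992, 0.001], [-0.992, 0.126, 0.0], [-0.0, -0.001, -1.0]]
wrist_force: [0.8, -0.7, 0.4]
gripper_width: 0.504
time_s: 25.62
tcp_pos: [0.4704, -0.2422, 0.1462]
ee_rot: [[-0.134, -0.991, -0.0], [-0.991, 0.134, -0.0], [0.0, 0.0, -1.0]]
wrist_force: [-0.0, 0.5, 0.1]
gripper_width: 0.497
```

View pics/e1.png

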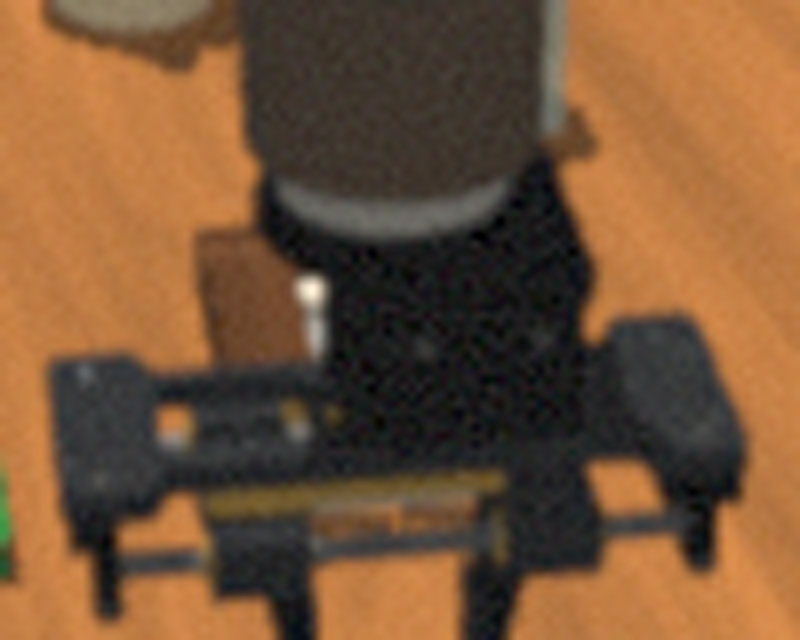

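View pics/e2.png

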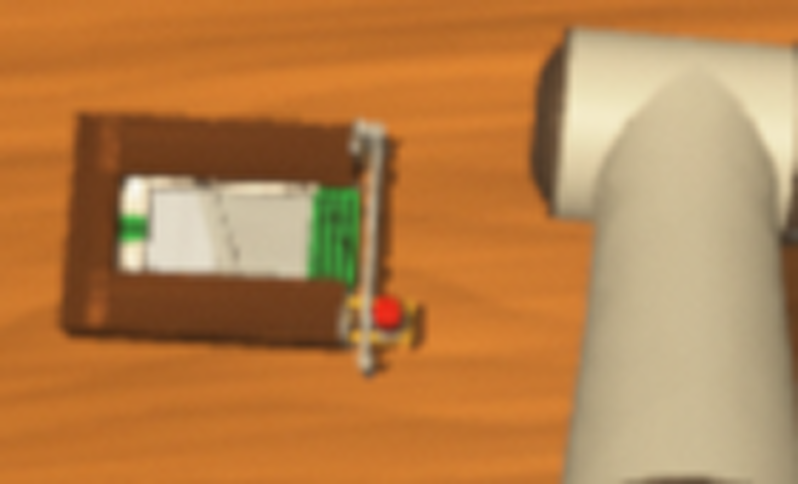

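```bash
python3 -m crank '[{"delta_rot":[0,0,0],"linear":[0.03,0,-0.05],"gripper":50},{"delta_rot":[0,0,0],"linear":[0.06,0,0],"gripper":50},{"delta_rot":[0,0,0],"linear":[0.06,0,0],"gripper":50},{"delta_rot":[0,0,0],"linear":[0.05,0.03,0],"gripper":50},{"delta_rot":[0,0,0],"linear":[0.05,0.03,0],"gripper":50},{"delta_rot":[0,0,0],"linear":[0.05,0.03,0],"gripper":50},{"delta_rot":[0,0,0],"linear":[0,0.04,0],"gripper":50},{"delta_rot":[0,0,0],"linear":[0,0,0],"gripper":50},{"delta_rot":[0,0,0],"linear":[0,0,0],"gripper":50}]'
python3 shot.py side f1 270 140 370 220 8;python3 shot.py side f3 0 0 640 400 1; python3 shot.py top f2 235 145 375 230 5.7
python3 - <<'E'
from h import *
f=lambda P:((proj("side",[P])[0]-[270,140]+.5)*8-.5).round(0)
g=lambda P:((proj("top",[P])[0]-[235,145]+.5)*5.7-.5).round(0)
w=pose([.5683,.0765,1.444],np.array([(-25.5,56,0)])/1000)[0]
for z in(.037,.041,.071):print(z,f([w[0],w[1],z]),g([w[0],w[1],z]))
E
```

```text
time_s: 26.85
tcp_pos: [0.3056, -0.5191, 0.1969]
ee_rot: [[-0.126, -0.992, 0.001], [-0.992, 0.126, -0.001], [0.0, -0.001, -1.0]]
wrist_force: [0.1, -0.5, 0.9]
gripper_width: 0.498
0.037 [278. 468.] [393. 324.]
0.041 [278. 460.] [393. 323.]
0.071 [276. 395.] [391. 313.]
```

View pics/f1.png

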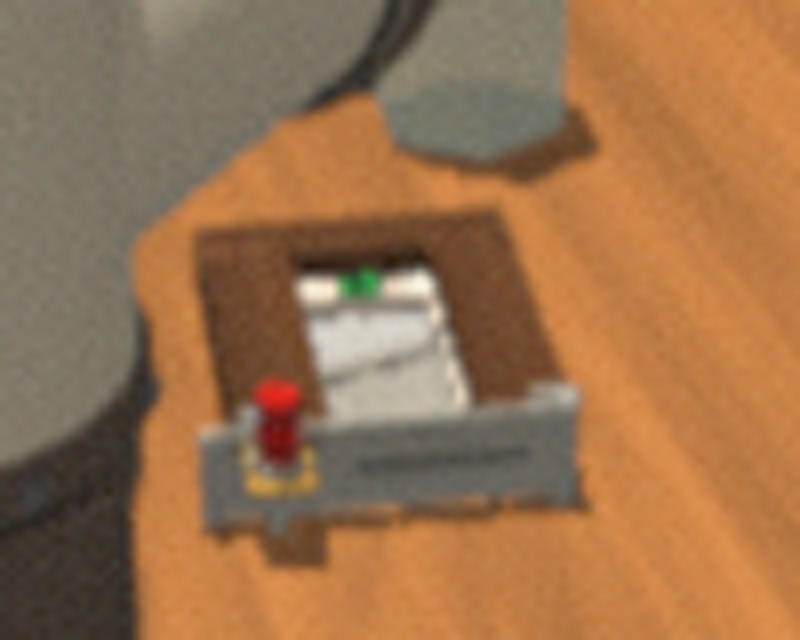

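View pics/f3.png

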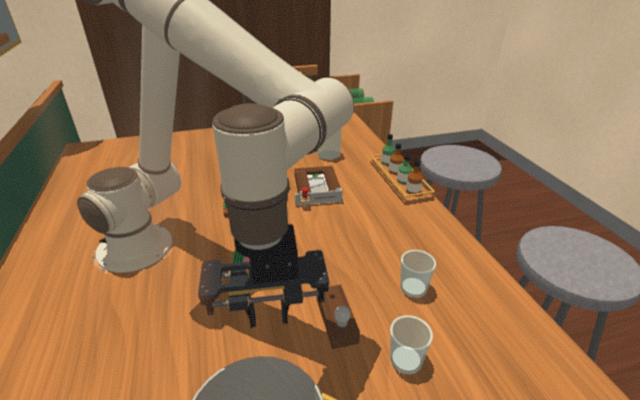

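```bash
python3 -c "
from station import workorder
print(workorder.finish_job())"
```

```text
the job is handed in; nothing more can be done
None
```

The slicer is home in its dock, the hasp is shut over the staple, and the pin is down through the staple's eye. I handed the job in at about 27 s of the 72 s allowed; the hand-in reports no verdict.

- **Slicer:** I gripped it flat, lined it up with the slot and slid it part way in. I then pushed it by its grip end until the back stop resisted with about 10 N. In both cameras the grip end sits at the mouth.
- **Hasp:** I swung it from about 2.1 rad to a hard stop, with about 9 N at the end. The top picture shows it lying straight across the mouth with the staple through its slot.
- **Pin:** I lowered it into the eye with no contact force until it was within about 1 mm of seated, then let go. The last pictures show it upright in front of the hasp, within about 2 mm of the seated position I calculated.
- **Other objects:** The stopper, decanter and glasses look untouched in the pictures after the work. The jug was hidden by the arm in the final view, but it looked in place earlier and I never went near it.
- **Disagreement:** My first camera fit of the dock was about 2 mm short along its length compared with where the slicer and hasp stopped and with the staple in later pictures. I corrected for this before placing the pin.

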